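Draw up the lid clamps of a cleaning pot

ROBOT

A 7-joint arm with a two-finger parallel gripper is mounted at the origin on a cart in front of the work surface, level with it; the furniture and walls round the work are solid. World frame = base frame: x ahead of the robot, y to its left, z up, the work surface at z = 0. Lengths are in m, angles in rad, forces in N, time in s.
With the tool pointing down it reaches from about 0.425 to 0.925 m from the base axis. Payload 6.8 kg.
Tool frame: the origin (TCP) lies at the very end of the fingers, on their centre line; the grasp point (between the pads) lies 19 mm behind it; z points along the fingers, y is the direction in which the jaws open and shut (so a half turn about z gives the same grasp; the last joint's range is limited). The gripper opens to 88 mm and grips with 3 to 60 N. Pads are 20 mm wide; open, the fingers measure 115 mm over their backs; the gripper's body (75 mm by 178 mm) begins 61 mm behind the grasp point.
Start: joints at [-1.346, 0.477, 0.022, 1.555, -0.011, 1.109, -0.083], TCP at [0.221, 0.638, 0.223] pointing down, gripper open.
Joint ranges: [-2.96, 2.96], [-0.34, 2.1], [-1.41, 1.46], [0.24, 2.44], [-1.37, 4.51], [0.17, 1.92], [-2.96, 2.96]. Speed limits (rad/s): [2.39, 2.39, 3.14, 3.14, 3.14, 3.14, 3.14].

INTERFACE

Orientations are given as a rotation vector (axis times angle).
In Python, from station import * gives the robot as it stands.
- The arm moves only by the tool arm_command, never from a script. Its argument "motion" is text: rows parted by semicolons, each of 6 numbers parted by spaces: the shift along the world's x, y, z in m, then the turn, a rotation vector about the world's x, y, z in rad. A call has 1 to 8 rows; each row is the pose to reach, as a shift and turn from the pose measured when the call began; what a row does not reach only later rows make up. A row lasts 1/12 s, in which the tool goes at most 41.7 mm and 7.16 degrees, less where a joint would pass 70% of its speed; a pose out of reach is approached as far as the arm can. A call with a gripper value outside its range is refused whole. "grip" is the opening in per cent of the stroke, from 0 (shut) to 100 (fully open), set as the call begins (left out, the last holds). The fingers move at their own pace and stop on an object; "grip_force" is the grip in N (left out, the last holds). Time passes only in rows, so rows that repeat a pose let the fingers close. It gives the time, the measured TCP pose, the force and the opening at its end, in the units of the state.
- read_state(): the state, without advancing time (a new reading comes with each control period).
- capture(name): name is "scene" or "side" or "wrist"; returns the picture (384x512x3 uint8, blue, green, red); there is no depth.
- camera_info(name): a dict with "mtx" (3x3 intrinsics, pixels), "T" (4x4, takes a point from camera to world coordinates). Camera axes: x right, y up, looking along -z (the intrinsics and any distortion apply to the point x, -y, -z); pixel columns grow to the right and rows downward; lengths in m; the calibration is good to about 2 mm. A picture is of the moment at which its call begins: read the wrist's pose just before it. camera_info takes no time and is no camera call; for the wrist camera it gives the pose at the moment of the call.
- hand_in(): hands the job in, once; it reports no verdict.
The state is a dict: "clock": time; "joint_pos": joint angles; "joint_vel": joint speeds; "tau": joint torques, N m; "ee_pos": TCP position; "tcp_rot": TCP orientation; "contact_force": force on the tool from outside, world axes, zero at the start; "wrist_torque": the same for the moment, N m; "grip_width": finger opening in m.
Only numpy, scipy, OpenCV 4.12 (cv2) and the standard library are available. Lean on these libraries where they do the work, as an engineer would, in place of code of your own. Each camera call takes 0.05 s, during which the arm holds its last target.

TASK

Clamp the lid of the parts-cleaning pot: draw up its three T-bar screws one after the other, starting with the one above the drain cock and going round clockwise as seen from above. Each screw turns clockwise freely at first; feel where it bites, give it exactly one more quarter turn from there and no more, finish it before going on to the next, and handle the bars gently. Leave the things around the pot alone.

Things in the scene. Friction and masses are not known exactly. Their poses are not given: they have to be found in the camera images.
- pot: steel pot fixed to the bench, flat lid 130 mm across (170 over the lugs), lid top 79 mm above the bench; origin at the centre of its underside, z up. A brass drain cock sticks out of its side to 128 mm from the centre along the pot's -x. Three upright clamp screws stand 75 mm from the pot's axis, 120 degrees apart, the first above the cock
- bar_1 (a point): centre of the T bar of the first clamp screw, the one above the drain cock; on the screw's axis, 118 mm above the bench. Level bar 44 mm long (along x of this frame), 9 thick, 14 high, on an upright 10 mm stem (15 mm ferrule under the bar); free below it to the round collar, 89 mm above the bench. Stays where it is left, at the same height. A 35 N grip turns it; squeeze with no more than 55
- bar_2 (a point): centre of the T bar of the second clamp screw, the next one clockwise as seen from above; on the screw's axis, 118 mm above the bench. Level bar 44 mm long (along x of this frame), 9 thick, 14 high, on an upright 10 mm stem (15 mm ferrule under the bar); free below it to the round collar, 89 mm above the bench. Stays where it is left, at the same height. A 35 N grip turns it; squeeze with no more than 55
- bar_3 (a point): centre of the T bar of the third clamp screw, the last one clockwise as seen from above; on the screw's axis, 118 mm above the bench. Level bar 44 mm long (along x of this frame), 9 thick, 14 high, on an upright 10 mm stem (15 mm ferrule under the bar); free below it to the round collar, 89 mm above the bench. Stays where it is left, at the same height. A 35 N grip turns it; squeeze with no more than 55
- screw_1 (a joint): turn of the first screw, rad, growing clockwise from above (tightening); 0: bar along the rim. Starts at 0 to 0.2. Turns freely (0.02 N m) until it bites, 0.1 to 1.4 rad after its start, different each time and not to be seen; from there it takes a steady 0.2 N m. Turned back it is loose again, the claw stays down
- screw_2 (a joint): turn of the second screw, rad, growing clockwise from above (tightening); 0: bar along the rim. Starts at 0 to 0.2. Turns freely (0.02 N m) until it bites, 0.1 to 1.4 rad after its start, different each time and not to be seen; from there it takes a steady 0.2 N m. Turned back it is loose again, the claw stays down
- screw_3 (a joint): turn of the third screw, rad, growing clockwise from above (tightening); 0: bar along the rim. Starts at 0 to 0.2. Turns freely (0.02 N m) until it bites, 0.1 to 1.4 rad after its start, different each time and not to be seen; from there it takes a steady 0.2 N m. Turned back it is loose again, the claw stays down
- claw_1 (a point): top of the flat steel claw under screw 1 that reaches inward over the lid's edge (83 mm above the bench, 63 mm from the pot's axis). It does not move until the screw bites, then is drawn down 0.5 mm for each quarter turn of the screw: less than can be seen or measured here; it never comes up again
- claw_2 (a point): top of the flat steel claw under screw 2 that reaches inward over the lid's edge (83 mm above the bench, 63 mm from the pot's axis). It does not move until the screw bites, then is drawn down 0.5 mm for each quarter turn of the screw: less than can be seen or measured here; it never comes up again
- claw_3 (a point): top of the flat steel claw under screw 3 that reaches inward over the lid's edge (83 mm above the bench, 63 mm from the pot's axis). It does not move until the screw bites, then is drawn down 0.5 mm for each quarter turn of the screw: less than can be seen or measured here; it never comes up again
- grease_jar: bystander to be left alone: small glass jar with a blue lid, 32 mm across, 36 mm high; origin at its underside
- bore_oil: bystander to be left alone: amber oil bottle with a black cap, 26 mm across, 80 mm high; origin at its underside
- powder_tub: bystander to be left alone: open black can, 32 mm across, 49 mm high; origin at its underside
- screwdriver: bystander to be left alone: screwdriver with a green handle, 26 x 157 x 27 mm, lying on the bench; origin at its underside

How it is judged:
By the outcome, as a careful person would: the job done as asked, in the order asked, and still so for the second after the job is handed in, with the robot touching nothing.
It also fails if it takes over 72 s, if anything falls off the work surface, if the arm or the gripper's body presses on something with over 40 N, if the wrist force passes 120 N, or if a joint passes its speed limit or range.

## Working session

There is one attempt and no reset: what is moved stays moved. The work goes in short steps, Python scripts to look and compute and a tool call to move; the robot and the scene stay as the last step left them, time stands still between calls to the robot, and variables do not carry over. Pictures are saved under pics/ and viewed, and the job is handed in when it is done.

Besides the shell and the picture viewer there is one more tool, called as name(argument=value, ...) on one line, values as JSON. arm_command: Moves the arm, as the interface text tells. Its arguments: {"type":"object","properties":{"motion":{"type":"string"},"grip":{"type":"number"},"grip_force":{"type":"number"}},"required":["motion"]}

```bash
ls; mkdir -p pics; python3 - <<'E'
from station import *
import cv2
s=read_state(); print(s)
for n in ("scene","side","wrist"):
    i=camera_info(n); print(n,i)
    cv2.imwrite(f"pics/{n}0.png",capture(n))
E
```

```text
pics
{'clock': 0.0, 'joint_pos': array([-1.34611066,  0.4777742 ,  0.02237852,  1.55644122, -0.01148866,
        1.10929486, -0.08310587]), 'joint_vel': array([-0.00263908, -0.00136729, -0.0001328 , -0.0005452 ,  0.0011704 ,
        0.00045421,  0.00018812]), 'tau': array([-3.11992771e-04, -5.82859862e+01,  1.53427318e+00, -2.72608048e+01,
       -5.43402869e-02,  1.69174292e-02,  1.60632230e-04]), 'ee_pos': array([0.22035225, 0.63738728, 0.22170417]), 'tcp_rot': array([-5.20327750e-01, -3.09806268e+00,  2.80169606e-03]), 'contact_force': array([ 0.59976465, -0.22635937,  0.09681238]), 'wrist_torque': array([ 6.45907588e-05,  2.98277777e-03, -7.62481844e-02]), 'grip_width': 0.08770483301575017}
scene {'mtx': array([[369.69927062,   0.        , 255.04195968],
       [  0.        , 369.69927062, 194.83846528],
       [  0.        ,   0.        ,   1.        ]]), 'T': array([[ 0.74355788,  0.26177841, -0.61529971,  0.06834519],
       [-0.66837705,  0.31827584, -0.67228908, -0.26971595],
       [ 0.01984427,  0.91113805,  0.41162319,  0.45617148],
       [ 0.        ,  0.        ,  0.  
[... 162 characters left out ...]
 0.        ,   1.        ]]), 'T': array([[-0.99655259, -0.06813752,  0.04733091,  0.62447326],
       [ 0.08036183, -0.65104881,  0.75476979,  0.90918517],
       [-0.02061341,  0.75597138,  0.65428003,  0.66789354],
       [ 0.        ,  0.        ,  0.        ,  1.        ]])}
wrist {'mtx': array([[338.98766734,   0.        , 254.52178739],
       [  0.        , 338.98766734, 193.77553474],
       [  0.        ,   0.        ,   1.        ]]), 'T': array([[ 0.32620317, -0.90162861, -0.28400237,  0.1408852 ],
       [ 0.94529899,  0.31076995,  0.09915571,  0.66417797],
       [-0.00114223, -0.30081206,  0.95368276,  0.3838668 ],
       [ 0.        ,  0.        ,  0.        ,  1.        ]])}
```

View pics/scene0.png

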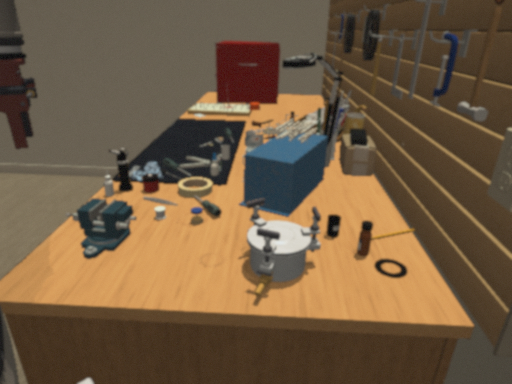

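View pics/side0.png

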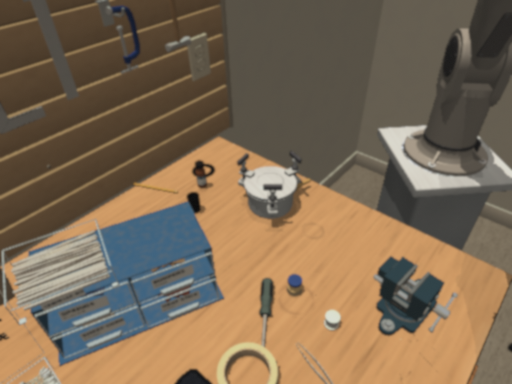

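View pics/wrist0.png

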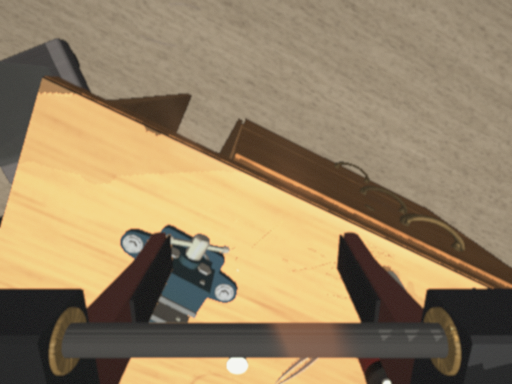

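The scene view shows the pot at about (279,245), with its cock towards (262,288). The side view has it at about (271,185). I'll enlarge both.

```bash
cat > h.py <<'E'
import numpy as np, cv2
from station import *
def proj(info,P):
    T=np.linalg.inv(info["T"]); P=np.atleast_2d(P); c=P@T[:3,:3].T+T[:3,3]
    K=info["mtx"]; z=-c[:,2]
    return np.c_[K[0,0]*c[:,0]/z+K[0,2], -K[1,1]*c[:,1]/z+K[1,2]]
def ray(info,uv,z):
    K=info["mtx"];T=info["T"]
    d=T[:3,:3]@np.array([(uv[0]-K[0,2])/K[0,0],-(uv[1]-K[1,2])/K[1,1],-1]); o=T[:3,3]
    return o+d*(z-o[2])/d[2]
E
python3 - <<'E'
from h import *
a=cv2.imread("pics/scene0.png")[185:305,220:350]; b=cv2.imread("pics/side0.png")[140:230,225:325]
cv2.imwrite("pics/sc_c.png",cv2.resize(a,None,fx=5,fy=5,interpolation=2)); cv2.imwrite("pics/si_c.png",cv2.resize(b,None,fx=6,fy=6,interpolation=2))
sc=camera_info("scene"); si=camera_info("side")
print(ray(sc,(279,237),.079),ray(si,(271,183),.079))
E
```

```text
[0.53307944 0.16498151 0.079     ] [0.54149566 0.18852642 0.079     ]
```

View pics/sc_c.png

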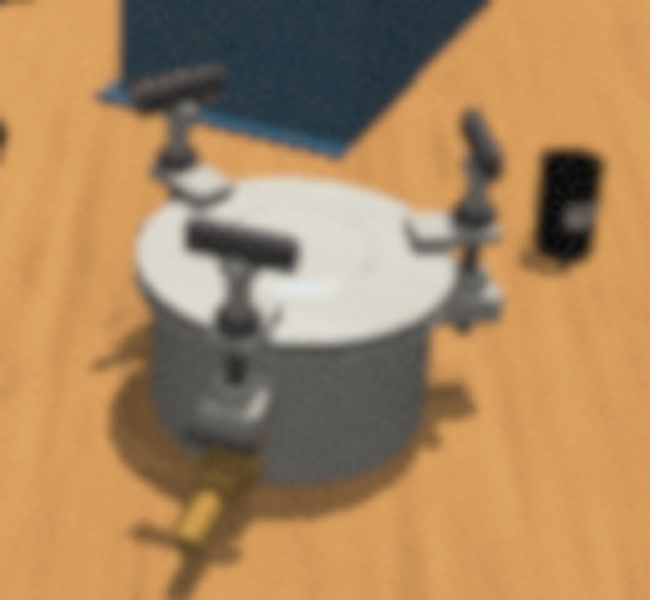

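View pics/si_c.png

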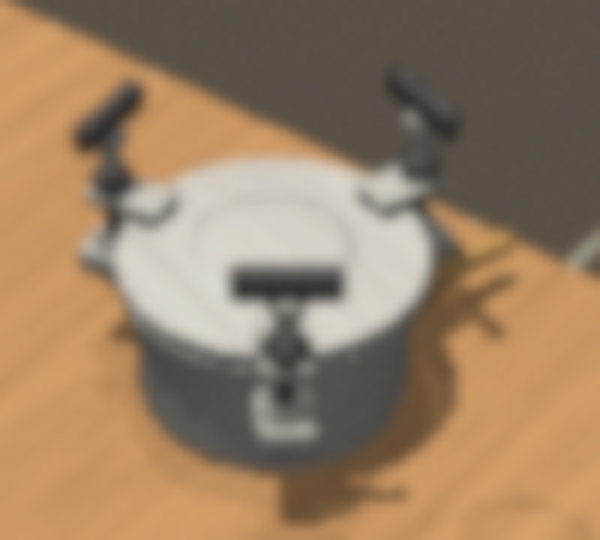

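```bash
python3 - <<'E'
from h import *
from scipy.optimize import least_squares
sc=camera_info("scene"); si=camera_info("side")
f=lambda p,k,o:(np.array(p)+.5)/k-.5+np.array(o)
# order: cock, A, B
S=[f(p,5,(220,185)) for p in [(243,246),(178,88),(482,143)]]
D=[f(p,6,(225,140)) for p in [(423,100),(287,284),(109,118)]]
# near the same screws: scene left-back = side front? check
for n,i,L in(("sc",sc,S),("si",si,D)):
    for p in L: print(n,p,ray(i,p,.118))
def pts(q):
    return np.array([[q[0]+.075*np.cos(q[2]+np.pi-k*2*np.pi/3),q[1]+.075*np.sin(q[2]+np.pi-k*2*np.pi/3),.118] for k in range(3)])
def r(q): P=pts(q); return np.r_[(proj(sc,P)-S).ravel(),(proj(si,P)-D).ravel()]
for y0 in (0,1,2):
    s=least_squares(r,[.54,.18,y0]); print(s.x,s.cost,s.fun.round(1)); print(pts(s.x))
E
```

```text
sc [268.2 233.8] [0.47805264 0.14051369 0.118     ]
sc [255.2 202.2] [0.54866621 0.25408918 0.118     ]
sc [316.  213.2] [0.60877386 0.13754451 0.118     ]
si [295.08333333 156.25      ] [0.47604779 0.1379834  0.118     ]
si [272.41666667 186.91666667] [0.54536299 0.25047798 0.118     ]
si [242.75 159.25] [0.60600967 0.13654082 0.118     ]
[0.54330057 0.17582817 0.49402835] 0.8945948762091381 [-0.2  0.2 -0.1  0.9 -0.1  0.4 -0.3  0.6 -0.1  0.1 -0.4  0. ]
[[0.47726833 0.14026494 0.118     ]
 [0.54551802 0.25079538 0.118     ]
 [0.60711535 0.13642418 0.118     ]]
[0.54330057 0.17582817 0.49402835] 0.8945948762091498 [-0.2  0.2 -0.1  0.9 -0.1  0.4 -0.3  0.6 -0.1  0.1 -0.4  0. ]
[[0.47726833 0.14026494 0.118     ]
 [0.54551802 0.25079538 0.118     ]
 [0.60711535 0.13642418 0.118     ]]
[0.54330057 0.17582817 0.49402835] 0.8945948762091305 [-0.2  0.2 -0.1  0.9 -0.1  0.4 -0.3  0.6 -0.1  0.1 -0.4  0. ]
[[0.47726833 0.14026494 0.118     ]
 [0.54551802 0.25079538 0.118     ]
 [0.60711535 0.13642419 0.118     ]]
```

```bash
python3 - <<'E'
from h import *
sc=camera_info("scene"); si=camera_info("side")
for p in [(247,203),(290,208)]: print("box foot",p,ray(sc,p,0))
for p in [(188,205),(213,260),(220,300)]: print("side box",p,ray(si,p,.10),ray(si,p,.15))
for p in [(247,160),(290,175),(327,137)]: print("sc box top",p,ray(sc,p,.10),ray(sc,p,.15))
for p in [(366,232)]: print("oil",ray(sc,p,.07)); 
print(ray(sc,(333,226),.02))
from scipy.spatial.transform import Rotation as R
for _ in range(6):
    s=read_state(); print(s['clock'],s['wrist_torque'],s['contact_force'],s['ee_pos']); 
E
```

```text
box foot (247, 203) [0.69464525 0.44784128 0.        ]
box foot (290, 208) [0.7660279  0.34695077 0.        ]
side box (188, 205) [0.73566998 0.27162829 0.1       ] [0.7258797  0.32776178 0.15      ]
side box (213, 260) [0.67970997 0.43351204 0.1       ] [0.67484667 0.47539253 0.15      ]
side box (220, 300) [0.66726563 0.52341055 0.1       ] [0.66349799 0.55737595 0.15      ]
sc box top (247, 160) [0.74946598 0.51298082 0.1       ] [0.653849   0.40310442 0.15      ]
sc box top (290, 175) [0.75892252 0.34832628 0.1       ] [0.66197802 0.26156438 0.15      ]
sc box top (327, 137) [1.14402174 0.52529744 0.1       ] [0.99301631 0.41369201 0.15      ]
oil [0.69906876 0.0717561  0.07      ]
[0.74392442 0.1847267  0.02      ]
0.15 [-0.03391522 -0.03463053 -0.00561777] [-0.32733324  0.41108402  0.76811844] [0.22039533 0.63754428 0.22193193]
0.15 [-0.03391522 -0.03463053 -0.00561777] [-0.32733324  0.41108402  0.76811844] [0.22039533 0.63754428 0.22193193]
0.15 [-0.03391522 -0.03463053 -0.00561777] [-0.32733324  0.41108402  0.76811844] [0.22039533 0.63754428 0.22193193]
0.15 [-0.03391522 -0.03463053 -0.00561777] [-0.32733324  0.41108402  0.76811844] [0.22039533 0.63754428 0.22193193]
0.15 [-0.03391522 -0.03463053 -0.00561777] [-0.32733324  0.41108402  0.76811844] [0.22039533 0.63754428 0.22193193]
0.15 [-0.03391522 -0.03463053 -0.00561777] [-0.32733324  0.41108402  0.76811844] [0.22039533 0.63754428 0.22193193]
```

arm_command(motion="0.016 -0.035 0.015 0 0 -0.05; 0.032 -0.07 0.03 0 0 -0.1; 0.048 -0.105 0.03 0 0 -0.15; 0.064 -0.14 0.03 0 0 -0.2; 0.08 -0.175 0.03 0 0 -0.25; 0.096 -0.21 0.03 0 0 -0.3; 0.112 -0.245 0.03 0 0 -0.35; 0.128 -0.28 0.03 0 0 -0.4", grip=100)

```text
clock: 0.82
ee_pos: [0.3487, 0.3555, 0.2518]
tcp_rot: [-1.129, -2.931, 0.002]
contact_force: [0.6, -0.2, -0.3]
grip_width: 0.0879
```

arm_command(motion="0.02 -0.035 0 0 0 -0.07; 0.04 -0.07 0 0 0 -0.14; 0.06 -0.105 0 0 0 -0.21; 0.08 -0.14 0 0 0 -0.28; 0.1 -0.175 0 0 0 -0.35; 0.12 -0.205 0 0 0 -0.4; 0.128 -0.215 0 0 0 -0.42; 0.128 -0.215 0 0 0 -0.42")

```text
clock: 1.48
ee_pos: [0.4783, 0.1372, 0.2519]
tcp_rot: [1.724, 2.626, -0.002]
contact_force: [-0.5, 0.0, 0.8]
grip_width: 0.0876
```

```bash
python3 - <<'E'
from h import *
s=read_state(); w=camera_info("wrist"); np.save("w1.npy",w["T"]); print(s["ee_pos"],s["tcp_rot"],s["joint_pos"].round(3),s["wrist_torque"])
im=capture("wrist"); cv2.imwrite("pics/w1.png",cv2.resize(im,(800,600),interpolation=2)); cv2.imwrite("pics/w1r.png",im)
q=[0.5433,.1758,.494]
P=np.array([[q[0]+.075*np.cos(q[2]+np.pi-k*2*np.pi/3),q[1]+.075*np.sin(q[2]+np.pi-k*2*np.pi/3),.125] for k in range(3)])
print(proj(w,P)*800/512)
E
```

```text
[0.47827655 0.13719126 0.25193597] [ 1.72428955e+00  2.62577139e+00 -2.32022982e-03] [-0.788  0.153  0.431  1.958 -0.072  1.046  0.084] [-0.10224172  0.01302603 -0.02195594]
[[400.38970283 283.35700172]
 [604.39646065 146.50123126]
 [597.32711078 372.6176682 ]]
```

View pics/w1.png

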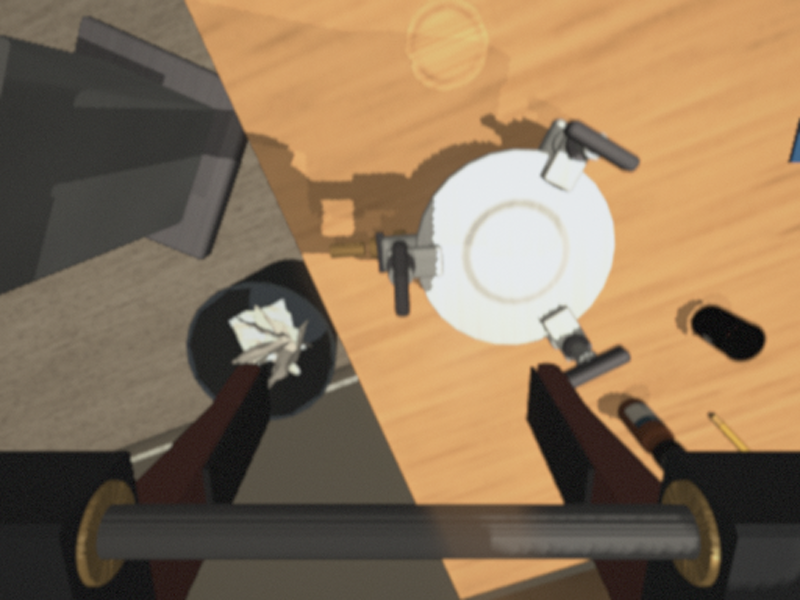

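```bash
python3 - <<'E'
from h import *
im=cv2.imread("pics/w1r.png")
t=[]
for (x,y) in [(256,178),(386,94),(383,235)]:
    t.append(cv2.resize(im[y-32:y+32,x-32:x+32],(384,384),interpolation=cv2.INTER_CUBIC)[:, 60:325])
cv2.imwrite("pics/w1c.png",np.hstack(t))
E
```

```text
(no output)
```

View pics/w1c.png

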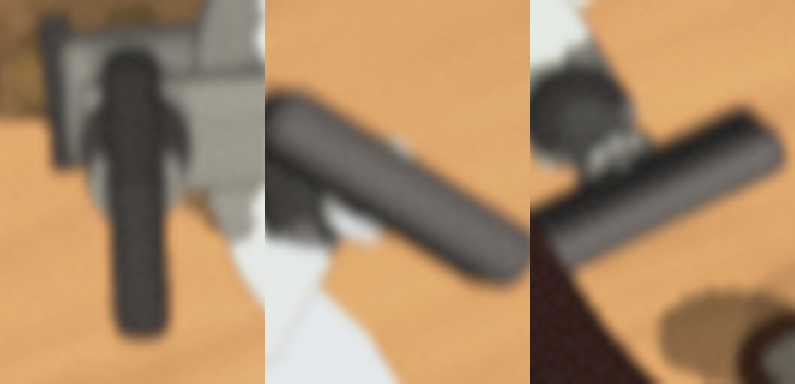

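```bash
cat >> h.py <<'E'
from scipy.spatial.transform import Rotation as R
def jaw(s):
    y=R.from_rotvec(s["tcp_rot"]).as_matrix()[:,1]; return np.degrees(np.arctan2(y[1],y[0]))
def st():
    s=read_state(); print("t%.2f"%s["clock"],"jaw %.2f"%jaw(s),"pos",(s["ee_pos"]*1000).round(1),"Tq",s["wrist_torque"].round(3),"F",s["contact_force"].round(1),"q7 %.3f tau7 %.3f"%(s["joint_pos"][6],s["tau"][6]),"w %.1f"%(s["grip_width"]*1000), "tilt",np.degrees(R.from_rotvec(s["tcp_rot"]).as_matrix()[:2,2]).round(1)); return s
E
python3 - <<'E'
from h import *
st(); w=camera_info("wrist"); w["T"]=np.load("w1.npy")
def raw(c,o): return (60+c[0]+.5)/6-.5+o[0]-32,(c[1]+.5)/6-.5+o[1]-32
for o,L in [((256,178),[(131,100),(142,300)]),((386,94),[(30,130),(220,240)]),((383,235),[(35,230),(225,138)])]:
    a,b=[ray(w,raw(c,o),.122) for c in L]; d=b-a; print(a,b,np.degrees(np.arctan2(d[1],d[0]))%180)
a,b=[ray(w,raw(c,(256,178)),.125) for c in [(131,60),(142,333)]]; print((a+b)/2,np.linalg.norm(a-b))
print("tangent", [(np.degrees(.494)+180-120*k-90)%180 for k in range(3)])
E
```

```text
t1.53 jaw 23.67 pos [477.  139.7 251.7] Tq [-0.031  0.037 -0.004] F [-0.1  0.9  0.4] q7 0.083 tau7 0.096 w 87.6 tilt [-0.1 -0. ]
[0.4700013  0.15512096 0.122     ] [0.48376916 0.12760068 0.122     ] 116.57792290132076
[0.52871269 0.2524105  0.122     ] [0.55996648 0.25016927 0.122     ] 175.8982995803093
[0.59632789 0.12742943 0.122     ] [0.61568353 0.15289778 0.122     ] 52.765601575748434
[0.47642351 0.14240282 0.125     ] 0.04150818540947948
tangent [np.float64(118.30411507946266), np.float64(178.30411507946266), np.float64(58.30411507946266)]
```

arm_command(motion="0 0.001 -0.03 0 0 0.03; 0 0.001 -0.06 0 0 0.05; 0 0.001 -0.09 0 0 0.05; 0 0.001 -0.115 0 0 0.05; 0 0.001 -0.135 0 0 0.05; 0 0.001 -0.145 0 0 0.05; 0 0.001 -0.151 0 0 0.05; 0 0.001 -0.151 0 0 0.05", grip=40)

```text
clock: 2.2
ee_pos: [0.4762, 0.1417, 0.1]
tcp_rot: [-1.648, -2.672, 0.004]
contact_force: [0.1, -1.1, 0.5]
grip_width: 0.038
```

```bash
python3 - <<'E'
from h import *
st(); a=capture("wrist"); b=capture("side")[120:220,225:345]; st()
cv2.imwrite("pics/w2.png",np.hstack([a[:,:,:],cv2.resize(b,(288,384*288//288))[:, :]]))
E
```

```text
t2.20 jaw 26.65 pos [476.2 141.7 100. ] Tq [-0.086  0.02   0.012] F [ 0.1 -1.1  0.5] q7 0.249 tau7 0.086 w 38.0 tilt [-0.2 -0.1]
t2.30 jaw 26.59 pos [477.5 141.5 101.5] Tq [-0.067  0.001  0.01 ] F [-0.3  0.1 -0.6] q7 0.249 tau7 0.010 w 35.5 tilt [-0. -0.]
```

View pics/w2.png

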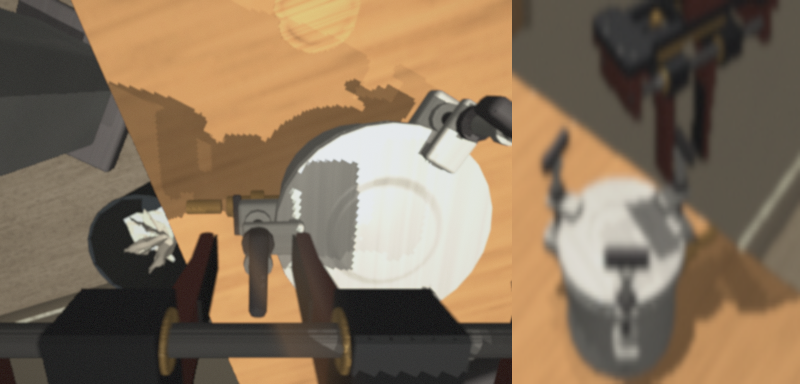

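The bar at (258,270) lies between the fingers at (205,260) and (300,260). I'll close on it.

arm_command(motion="0 0 -0.002 0 0 0; 0 0 -0.002 0 0 0; 0 0 -0.002 0 0 0; 0 0 -0.002 0 0 0; 0 0 -0.002 0 0 0; 0 0 -0.002 0 0 0", grip=0, grip_force=42)

```text
clock: 2.8
ee_pos: [0.478, 0.1418, 0.1]
tcp_rot: [1.651, 2.673, 0.001]
contact_force: [-0.8, 0.4, 5.2]
grip_width: 0.0129
```

```bash
python3 -c "
from h import *
st()"
```

```text
t2.80 jaw 26.58 pos [478.  141.8 100. ] Tq [ 0.063  0.045 -0.051] F [-0.8  0.4  5.2] q7 0.251 tau7 -0.005 w 12.9 tilt [0. 0.]
```

arm_command(motion="0 0 0 0 0 0; 0 0 0 0 0 0; 0 0 0 0 0 0")

```text
clock: 3.05
ee_pos: [0.478, 0.1418, 0.1001]
tcp_rot: [1.651, 2.673, 0.001]
contact_force: [-0.5, 0.4, 2.6]
grip_width: 0.013
```

```bash
python3 -c "
from h import *
st()"
```

```text
t3.05 jaw 26.58 pos [478.  141.8 100.1] Tq [-0.033  0.065  0.007] F [-0.5  0.4  2.6] q7 0.251 tau7 -0.008 w 13.0 tilt [0. 0.]
```

```bash
python3 - <<'E'
from h import *
a=capture("wrist"); b=capture("side"); c=capture("scene"); st()
cv2.imwrite("pics/w3.png",np.hstack([cv2.resize(a[230:384,180:340],(400,385),interpolation=2),cv2.resize(b[130:200,260:330],(385,385),interpolation=2)]))
cv2.imwrite("pics/s3.png",cv2.resize(c[170:290,220:340],(600,600),interpolation=2))
E
```

```text
t3.20 jaw 26.58 pos [478.  141.8 100.1] Tq [-0.005  0.109  0.007] F [-0.2 -0.1  2.5] q7 0.251 tau7 -0.007 w 13.1 tilt [0. 0.]
```

View pics/w3.png

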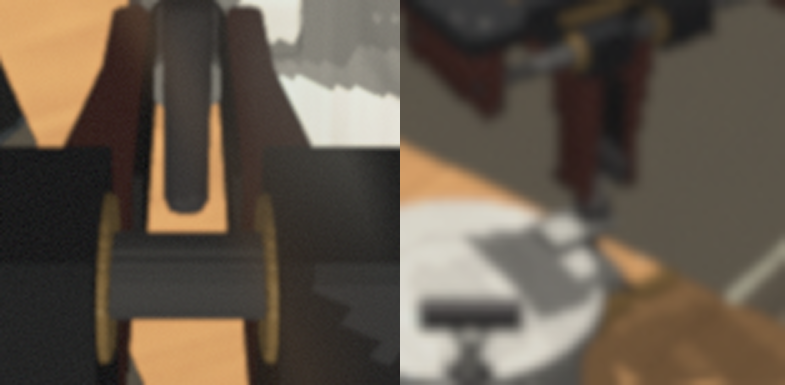

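View pics/s3.png

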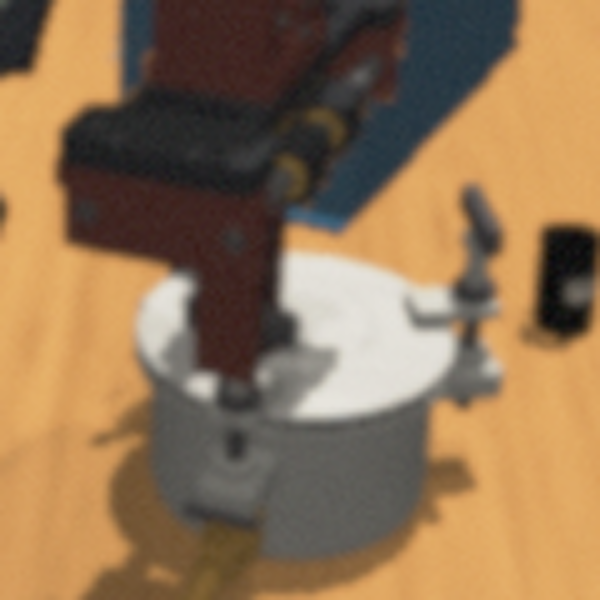

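The pads close on something wider than the bar: the wrist picture shows gaps beside the bar and the bright ferrule touching both pads at (155,80) and (215,80). So I'm holding the ferrule below it. I'll open, rise about 12 mm and close on the bar only.

arm_command(motion="0 0 0 0 0 0; 0 0 0 0 0 0; 0 0 0.006 0 0 0; 0 0 0.0125 0 0 0; 0 0 0.0125 0 0 0; 0 0 0.0125 0 0 0", grip=30)

```text
clock: 3.7
ee_pos: [0.4784, 0.142, 0.1132]
tcp_rot: [1.651, 2.672, 0.003]
contact_force: [0.3, 0.2, -0.2]
grip_width: 0.0262
```

arm_command(motion="0 0 0 0 0 0; 0 0 0 0 0 0; 0 0 0 0 0 0; 0 0 0 0 0 0; 0 0 0 0 0 0; 0 0 0 0 0 0", grip=0, grip_force=42)

```text
clock: 4.2
ee_pos: [0.4781, 0.1418, 0.113]
tcp_rot: [1.651, 2.673, 0.002]
contact_force: [-2.3, -0.9, 1.7]
grip_width: 0.0089
```

```bash
python3 - <<'E'
from h import *
a=capture("wrist"); b=capture("side"); st()
cv2.imwrite("pics/w4.png",np.hstack([cv2.resize(a[230:384,180:340],(400,385),interpolation=2),cv2.resize(b[130:200,260:330],(385,385),interpolation=2)]))
E
```

```text
t4.30 jaw 26.58 pos [478.1 141.8 113.1] Tq [-0.222  0.47   0.079] F [-2.1 -1.6  2.4] q7 0.240 tau7 -0.018 w 9.1 tilt [0.  0.1]
```

View pics/w4.png

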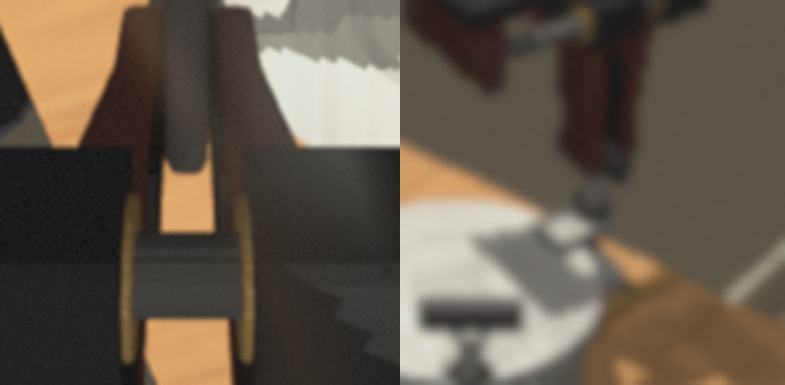

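Width 9.1 mm, so the bar itself is now held. I'll start turning clockwise in small steps.

arm_command(motion="0 0 0 0 0 -0.03; 0 0 0 0 0 -0.06; 0 0 0 0 0 -0.06")

```text
clock: 4.55
ee_pos: [0.4781, 0.1418, 0.1131]
tcp_rot: [1.732, 2.621, 0.002]
contact_force: [-1.1, -1.0, 1.3]
grip_width: 0.0091
```

```bash
python3 -c "
from h import *
st()"
```

```text
t4.55 jaw 23.08 pos [478.1 141.8 113.1] Tq [-0.113  0.327 -0.049] F [-1.1 -1.   1.3] q7 0.186 tau7 -0.339 w 9.1 tilt [0.1 0.1]
```

arm_command(motion="0 0 0 0 0 -0.03; 0 0 0 0 0 -0.06; 0 0 0 0 0 -0.06")

```text
clock: 4.8
ee_pos: [0.4781, 0.1418, 0.113]
tcp_rot: [1.81, 2.567, 0.002]
contact_force: [-1.8, -0.5, 1.6]
grip_width: 0.0085
```

```bash
python3 -c "
from h import *
st()"
```

```text
t4.80 jaw 19.63 pos [478.1 141.8 113. ] Tq [-0.13   0.311  0.02 ] F [-1.8 -0.5  1.6] q7 0.134 tau7 -0.342 w 8.5 tilt [0.1 0. ]
```

Free so far (Tz about 0). Going past the bite by a few steps does no harm, so I'll batch steps with a reading after each.

arm_command(motion="0 0 0 0 0 -0.025; 0 0 0 0 0 -0.05; 0 0 0 0 0 -0.05")

```text
clock: 5.05
ee_pos: [0.4782, 0.1418, 0.1131]
tcp_rot: [1.875, 2.52, 0.002]
contact_force: [-0.9, 0.1, 1.6]
grip_width: 0.0086
```

```bash
python3 -c "
from h import *
st()"
```

```text
t5.05 jaw 16.68 pos [478.2 141.8 113.1] Tq [-0.143  0.305 -0.015] F [-0.9  0.1  1.6] q7 0.089 tau7 -0.259 w 8.6 tilt [0.1 0. ]
```

arm_command(motion="0 0 0 0 0 -0.025; 0 0 0 0 0 -0.05; 0 0 0 0 0 -0.05")

```text
clock: 5.3
ee_pos: [0.4782, 0.1418, 0.113]
tcp_rot: [1.94, 2.47, 0.002]
contact_force: [-0.1, -0.7, 0.8]
grip_width: 0.0088
```

```bash
python3 -c "
from h import *
st()"
```

```text
t5.30 jaw 13.71 pos [478.2 141.8 113. ] Tq [-0.135  0.31   0.018] F [-0.1 -0.7  0.8] q7 0.044 tau7 -0.269 w 8.8 tilt [0.1 0. ]
```

arm_command(motion="0 0 0 0 0 -0.025; 0 0 0 0 0 -0.05; 0 0 0 0 0 -0.05")

```text
clock: 5.55
ee_pos: [0.4782, 0.1418, 0.113]
tcp_rot: [2.004, 2.419, 0.002]
contact_force: [-0.4, 0.1, 1.7]
grip_width: 0.0084
```

```bash
python3 -c "
from h import *
st()"
```

```text
t5.55 jaw 10.73 pos [478.2 141.8 113. ] Tq [-0.097  0.238 -0.043] F [-0.4  0.1  1.7] q7 -0.001 tau7 -0.272 w 8.4 tilt [0.1 0. ]
```

arm_command(motion="0 0 0 0 0 -0.025; 0 0 0 0 0 -0.05; 0 0 0 0 0 -0.05")

```text
clock: 5.8
ee_pos: [0.4783, 0.1418, 0.1131]
tcp_rot: [2.066, 2.366, 0.002]
contact_force: [-1.5, 0.1, 1.0]
grip_width: 0.0089
```

```bash
python3 -c "
from h import *
st()"
```

```text
t5.80 jaw 7.75 pos [478.3 141.8 113.1] Tq [-0.073  0.255 -0.03 ] F [-1.5  0.1  1. ] q7 -0.046 tau7 -0.273 w 8.9 tilt [0.1 0. ]
```

arm_command(motion="0 0 0 0 0 -0.025; 0 0 0 0 0 -0.05; 0 0 0 0 0 -0.05")

```text
clock: 6.05
ee_pos: [0.4783, 0.1418, 0.113]
tcp_rot: [2.127, 2.311, 0.002]
contact_force: [0.2, 0.1, 0.6]
grip_width: 0.0087
```

```bash
python3 -c "
from h import *
st()"
```

```text
t6.05 jaw 4.76 pos [478.3 141.8 113. ] Tq [-0.118  0.256 -0.006] F [0.2 0.1 0.6] q7 -0.091 tau7 -0.272 w 8.7 tilt [0.1 0. ]
```

arm_command(motion="0 0 0 0 0 -0.025; 0 0 0 0 0 -0.05; 0 0 0 0 0 -0.05")

```text
clock: 6.3
ee_pos: [0.4783, 0.1418, 0.113]
tcp_rot: [2.186, 2.255, 0.002]
contact_force: [-1.0, -0.3, 0.3]
grip_width: 0.0086
```

```bash
python3 -c "
from h import *
st()"
```

```text
t6.30 jaw 1.78 pos [478.3 141.8 113. ] Tq [-0.095  0.291 -0.025] F [-1.  -0.3  0.3] q7 -0.136 tau7 -0.272 w 8.6 tilt [0.1 0. ]
```

arm_command(motion="0 0 0 0 0 -0.025; 0 0 0 0 0 -0.05; 0 0 0 0 0 -0.05")

```text
clock: 6.55
ee_pos: [0.4784, 0.1418, 0.1131]
tcp_rot: [2.244, 2.197, 0.002]
contact_force: [0.1, -0.6, 0.4]
grip_width: 0.0086
```

```bash
python3 -c "
from h import *
st()"
```

```text
t6.55 jaw -1.20 pos [478.4 141.8 113.1] Tq [-0.119  0.181 -0.015] F [ 0.1 -0.6  0.4] q7 -0.181 tau7 -0.271 w 8.6 tilt [0.1 0. ]
```

arm_command(motion="0 0 0 0 0 -0.025; 0 0 0 0 0 -0.05; 0 0 0 0 0 -0.05")

```text
clock: 6.8
ee_pos: [0.4784, 0.1418, 0.1131]
tcp_rot: [2.3, 2.138, 0.002]
contact_force: [-0.7, -1.7, 0.6]
grip_width: 0.0085
```

```bash
python3 -c "
from h import *
st()"
```

```text
t6.80 jaw -4.19 pos [478.4 141.8 113.1] Tq [-0.126  0.221  0.001] F [-0.7 -1.7  0.6] q7 -0.226 tau7 -0.271 w 8.5 tilt [0.1 0. ]
```

arm_command(motion="0 0 0 0 0 -0.025; 0 0 0 0 0 -0.05; 0 0 0 0 0 -0.05")

```text
clock: 7.05
ee_pos: [0.4784, 0.1418, 0.1131]
tcp_rot: [2.355, 2.077, 0.002]
contact_force: [-0.6, 0.0, -0.4]
grip_width: 0.0088
```

```bash
python3 -c "
from h import *
st()"
```

```text
t7.05 jaw -7.18 pos [478.4 141.8 113.1] Tq [-0.116  0.106  0.048] F [-0.6  0.  -0.4] q7 -0.270 tau7 -0.270 w 8.8 tilt [ 0.1 -0. ]
```

arm_command(motion="0 0 0 0 0 -0.025; 0 0 0 0 0 -0.05; 0 0 0 0 0 -0.05")

```text
clock: 7.3
ee_pos: [0.4785, 0.1418, 0.1131]
tcp_rot: [2.408, 2.015, 0.002]
contact_force: [0.6, -0.2, 1.0]
grip_width: 0.0089
```

```bash
python3 -c "
from h import *
st()"
```

```text
t7.30 jaw -10.16 pos [478.5 141.8 113.1] Tq [-0.179  0.095 -0.067] F [ 0.6 -0.2  1. ] q7 -0.315 tau7 -0.269 w 8.9 tilt [ 0.1 -0. ]
```

arm_command(motion="0 0 0 0 0 -0.025; 0 0 0 0 0 -0.05; 0 0 0 0 0 -0.05")

```text
clock: 7.55
ee_pos: [0.4785, 0.1418, 0.113]
tcp_rot: [2.46, 1.952, 0.002]
contact_force: [0.4, -0.1, 0.0]
grip_width: 0.0088
```

```bash
python3 -c "
from h import *
st()"
```

```text
t7.55 jaw -13.15 pos [478.5 141.8 113. ] Tq [-0.159  0.132 -0.013] F [ 0.4 -0.1  0. ] q7 -0.359 tau7 -0.269 w 8.8 tilt [ 0.1 -0. ]
```

arm_command(motion="0 0 0 0 0 -0.025; 0 0 0 0 0 -0.05; 0 0 0 0 0 -0.05")

```text
clock: 7.8
ee_pos: [0.4786, 0.1418, 0.1131]
tcp_rot: [2.51, 1.887, 0.002]
contact_force: [0.7, 0.4, -0.7]
grip_width: 0.0088
```

```bash
python3 -c "
from h import *
st()"
```

```text
t7.80 jaw -16.13 pos [478.6 141.8 113.1] Tq [-0.152  0.07  -0.037] F [ 0.7  0.4 -0.7] q7 -0.403 tau7 -0.268 w 8.8 tilt [ 0.1 -0. ]
```

arm_command(motion="0 0 0 0 0 -0.025; 0 0 0 0 0 -0.05; 0 0 0 0 0 -0.05")

```text
clock: 8.05
ee_pos: [0.4786, 0.1418, 0.1131]
tcp_rot: [2.558, 1.821, 0.002]
contact_force: [-1.4, -0.8, 0.1]
grip_width: 0.0087
```

```bash
python3 -c "
from h import *
st()"
```

```text
t8.05 jaw -19.12 pos [478.6 141.8 113.1] Tq [-0.085  0.105 -0.007] F [-1.4 -0.8  0.1] q7 -0.447 tau7 -0.267 w 8.7 tilt [ 0.1 -0. ]
```

arm_command(motion="0 0 0 0 0 -0.025; 0 0 0 0 0 -0.05; 0 0 0 0 0 -0.05")

```text
clock: 8.3
ee_pos: [0.4787, 0.1418, 0.113]
tcp_rot: [2.604, 1.753, 0.002]
contact_force: [0.9, -0.7, -0.6]
grip_width: 0.0086
```

```bash
python3 -c "
from h import *
st()"
```

```text
t8.30 jaw -22.10 pos [478.7 141.8 113. ] Tq [-0.153  0.047  0.02 ] F [ 0.9 -0.7 -0.6] q7 -0.492 tau7 -0.266 w 8.6 tilt [ 0.1 -0.1]
```

arm_command(motion="0 0 0 0 0 -0.025; 0 0 0 0 0 -0.05; 0 0 0 0 0 -0.05")

```text
clock: 8.55
ee_pos: [0.4787, 0.1418, 0.1131]
tcp_rot: [2.649, 1.685, 0.002]
contact_force: [-0.4, -0.6, 0.0]
grip_width: 0.0087
```

```bash
python3 -c "
from h import *
st(); cv2.imwrite('pics/w5.png',capture('wrist'))"
```

```text
t8.55 jaw -25.09 pos [478.7 141.8 113.1] Tq [-0.195  0.105  0.001] F [-0.4 -0.6  0. ] q7 -0.535 tau7 -0.266 w 8.7 tilt [ 0.1 -0.1]
```

arm_command(motion="0 0 0 0 0 -0.025; 0 0 0 0 0 -0.05; 0 0 0 0 0 -0.05")

```text
clock: 8.85
ee_pos: [0.4787, 0.1417, 0.1131]
tcp_rot: [2.691, 1.617, 0.002]
contact_force: [0.4, -1.6, -0.9]
grip_width: 0.0085
```

```bash
python3 -c "
from h import *
st()"
```

```text
t8.85 jaw -27.99 pos [478.7 141.7 113.1] Tq [-0.217  0.056  0.028] F [ 0.4 -1.6 -0.9] q7 -0.578 tau7 -0.260 w 8.5 tilt [ 0.1 -0.1]
```

arm_command(motion="0 0 0 0 0 -0.025; 0 0 0 0 0 -0.05; 0 0 0 0 0 -0.05")

```text
clock: 9.1
ee_pos: [0.4787, 0.1417, 0.1131]
tcp_rot: [2.732, 1.547, 0.001]
contact_force: [0.6, -1.0, 0.7]
grip_width: 0.0088
```

```bash
python3 -c "
from h import *
st()"
```

```text
t9.10 jaw -30.97 pos [478.7 141.7 113.1] Tq [-0.178  0.03  -0.   ] F [ 0.6 -1.   0.7] q7 -0.621 tau7 -0.264 w 8.8 tilt [ 0.1 -0.1]
```

arm_command(motion="0 0 0 0 0 -0.025; 0 0 0 0 0 -0.05; 0 0 0 0 0 -0.05")

```text
clock: 9.35
ee_pos: [0.4788, 0.1417, 0.1131]
tcp_rot: [2.771, 1.475, 0.001]
contact_force: [0.6, -0.5, 0.2]
grip_width: 0.0085
```

```bash
python3 -c "
from h import *
st()"
```

```text
t9.35 jaw -33.96 pos [478.8 141.7 113.1] Tq [-0.189  0.029  0.01 ] F [ 0.6 -0.5  0.2] q7 -0.665 tau7 -0.263 w 8.5 tilt [ 0.1 -0.1]
```

View pics/w5.png

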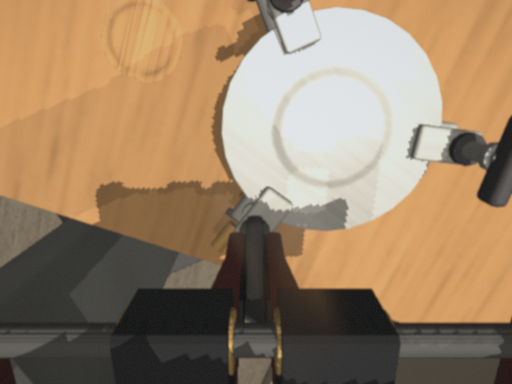

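The bar at (255,255) stays between the pads and has turned with the gripper. It is still free at 60°.

arm_command(motion="0 0 0 0 0 -0.025; 0 0 0 0 0 -0.05; 0 0 0 0 0 -0.05")

```text
clock: 9.6
ee_pos: [0.4788, 0.1417, 0.1131]
tcp_rot: [2.809, 1.402, 0.001]
contact_force: [1.4, -1.3, 0.6]
grip_width: 0.0085
```

```bash
python3 -c "
from h import *
st()"
```

```text
t9.60 jaw -36.95 pos [478.8 141.7 113.1] Tq [-0.175 -0.035 -0.029] F [ 1.4 -1.3  0.6] q7 -0.708 tau7 -0.263 w 8.5 tilt [ 0.1 -0.1]
```

arm_command(motion="0 0 0 0 0 -0.025; 0 0 0 0 0 -0.05; 0 0 0 0 0 -0.05")

```text
clock: 9.85
ee_pos: [0.4789, 0.1416, 0.1131]
tcp_rot: [2.844, 1.328, 0.001]
contact_force: [0.5, -0.2, -0.3]
grip_width: 0.0089
```

```bash
python3 -c "
from h import *
st()"
```

```text
t9.85 jaw -39.92 pos [478.9 141.6 113.1] Tq [-0.228 -0.032  0.055] F [ 0.5 -0.2 -0.3] q7 -0.751 tau7 -0.305 w 8.9 tilt [ 0.1 -0.1]
```

arm_command(motion="0 0 0 0 0 -0.025; 0 0 0 0 0 -0.05; 0 0 0 0 0 -0.05")

```text
clock: 10.1
ee_pos: [0.4789, 0.1415, 0.1131]
tcp_rot: [2.877, 1.254, 0.001]
contact_force: [0.9, -1.6, -1.0]
grip_width: 0.0088
```

```bash
python3 -c "
from h import *
st()"
```

```text
t10.10 jaw -42.90 pos [478.9 141.5 113.1] Tq [-0.359 -0.085  0.084] F [ 0.9 -1.6 -1. ] q7 -0.794 tau7 -0.420 w 8.8 tilt [ 0.1 -0.1]
```

arm_command(motion="0 0 0 0 0 -0.025; 0 0 0 0 0 -0.05; 0 0 0 0 0 -0.05")

```text
clock: 10.35
ee_pos: [0.479, 0.1415, 0.1131]
tcp_rot: [2.909, 1.179, 0.001]
contact_force: [0.3, -1.5, -1.0]
grip_width: 0.009
```

```bash
python3 -c "
from h import *
st()"
```

```text
t10.35 jaw -45.88 pos [479.  141.5 113.1] Tq [-0.356 -0.09   0.185] F [ 0.3 -1.5 -1. ] q7 -0.837 tau7 -0.425 w 9.0 tilt [ 0.1 -0.2]
```

arm_command(motion="0 0 0 0 0 -0.025; 0 0 0 0 0 -0.05; 0 0 0 0 0 -0.05")

```text
clock: 10.6
ee_pos: [0.479, 0.1414, 0.1131]
tcp_rot: [2.938, 1.103, 0.001]
contact_force: [1.6, -1.4, -1.4]
grip_width: 0.0087
```

```bash
python3 -c "
from h import *
st()"
```

```text
t10.60 jaw -48.86 pos [479.  141.4 113.1] Tq [-0.305 -0.073  0.225] F [ 1.6 -1.4 -1.4] q7 -0.880 tau7 -0.426 w 8.7 tilt [ 0.1 -0.2]
```

arm_command(motion="0 0 0 0 0 -0.025; 0 0 0 0 0 -0.05; 0 0 0 0 0 -0.05")

```text
clock: 10.85
ee_pos: [0.479, 0.1414, 0.1131]
tcp_rot: [2.966, 1.026, 0.001]
contact_force: [0.8, -1.6, -0.4]
grip_width: 0.009
```

```bash
python3 -c "
from h import *
st()"
```

```text
t10.85 jaw -51.85 pos [479.  141.4 113.1] Tq [-0.352 -0.103  0.16 ] F [ 0.8 -1.6 -0.4] q7 -0.922 tau7 -0.426 w 9.0 tilt [ 0.1 -0.2]
```

arm_command(motion="0 0 0 0 0 -0.025; 0 0 0 0 0 -0.05; 0 0 0 0 0 -0.05")

```text
clock: 11.1
ee_pos: [0.479, 0.1413, 0.1131]
tcp_rot: [2.991, 0.948, 0.0]
contact_force: [2.1, -1.2, 0.9]
grip_width: 0.0086
```

```bash
python3 -c "
from h import *
st()"
```

```text
t11.10 jaw -54.84 pos [479.  141.3 113.1] Tq [-0.319 -0.056  0.172] F [ 2.1 -1.2  0.9] q7 -0.965 tau7 -0.425 w 8.6 tilt [ 0.1 -0.2]
```

arm_command(motion="0 0 0 0 0 -0.025; 0 0 0 0 0 -0.05; 0 0 0 0 0 -0.05")

```text
clock: 11.35
ee_pos: [0.479, 0.1413, 0.1131]
tcp_rot: [3.015, 0.87, 0.0]
contact_force: [1.2, -2.1, -0.4]
grip_width: 0.0087
```

```bash
python3 -c "
from h import *
st()"
```

```text
t11.35 jaw -57.82 pos [479.  141.3 113.1] Tq [-0.329 -0.059  0.242] F [ 1.2 -2.1 -0.4] q7 -1.007 tau7 -0.424 w 8.7 tilt [ 0.1 -0.2]
```

Screw 1 bit at a jaw angle of about -39.5° (tau7 and Tz step up between -37° and -43°). A quarter turn plus slight grip wind-up puts the target at about -130.5°.

arm_command(motion="0 0 0 0 0 -0.08; 0 0 0 0 0 -0.16; 0 0 0 0 0 -0.24; 0 0 0 0 0 -0.32; 0 0 0 0 0 -0.4; 0 0 0 0 0 -0.48; 0 0 0 0 0 -0.56; 0 0 0 0 0 -0.6")

```text
clock: 12.02
ee_pos: [0.479, 0.1408, 0.1131]
tcp_rot: [3.137, -0.067, -0.001]
contact_force: [0.7, -2.7, 1.0]
grip_width: 0.0085
```

```bash
python3 -c "
from h import *
st()"
```

```text
t12.02 jaw -92.45 pos [479.  140.8 113.1] Tq [-0.615 -0.006  0.151] F [ 0.7 -2.7  1. ] q7 -1.485 tau7 -0.130 w 8.5 tilt [-0.1 -0.2]
```

arm_command(motion="0 0 0 0 0 -0.08; 0 0 0 0 0 -0.16; 0 0 0 0 0 -0.24; 0 0 0 0 0 -0.32; 0 0 0 0 0 -0.4; 0 0 0 0 0 -0.48; 0 0 0 0 0 -0.52; 0 0 0 0 0 -0.52")

```text
clock: 12.68
ee_pos: [0.4789, 0.1405, 0.1131]
tcp_rot: [3.013, -0.874, -0.003]
contact_force: [-1.0, -2.5, 2.3]
grip_width: 0.0086
```

```bash
python3 -c "
from h import *
st()"
```

```text
t12.68 jaw -122.34 pos [478.9 140.5 113.1] Tq [-0.556  0.247  0.145] F [-1.  -2.5  2.3] q7 -1.885 tau7 -0.640 w 8.6 tilt [-0.2 -0.2]
```

arm_command(motion="0 0 0 0 0 -0.05; 0 0 0 0 0 -0.1; 0 0 0 0 0 -0.13; 0 0 0 0 0 -0.142; 0 0 0 0 0 -0.142")

```text
clock: 13.1
ee_pos: [0.4788, 0.1405, 0.1131]
tcp_rot: [2.944, -1.084, -0.004]
contact_force: [0.0, -2.3, 2.4]
grip_width: 0.0089
```

```bash
python3 -c "
from h import *
st()"
```

```text
t13.10 jaw -130.44 pos [478.8 140.5 113.1] Tq [-0.521  0.216  0.136] F [ 0.  -2.3  2.4] q7 -1.993 tau7 -0.325 w 8.9 tilt [-0.2 -0.2]
```

Screw 1 finished at jaw -130.4°. Release, rise, and unwind towards bar 2.

arm_command(motion="0 0 0 0 0 0; 0 0 0 0 0 0; 0 0 0 0 0 0; 0 0 0.03 0 0 0; 0 0 0.07 0 0 0; 0 0 0.1 0 0 0; 0 0 0.12 0 0 0.06; 0 0 0.12 0 0 0.16", grip=40)

```text
clock: 13.77
ee_pos: [0.4811, 0.141, 0.2365]
tcp_rot: [3.025, -0.842, 0.003]
contact_force: [1.2, 0.0, -0.2]
grip_width: 0.0349
```

arm_command(motion="0 0 0 0 0 0.12; 0 0 0 0 0 0.24; 0 0 0 0 0 0.36; 0 0 0 0 0 0.48; 0 0 0 0 0 0.6; 0 0 0 0 0 0.72; 0 0 0 0 0 0.84; 0 0 0 0 0 0.96")

```text
clock: 14.43
ee_pos: [0.4809, 0.1414, 0.2366]
tcp_rot: [-3.071, -0.66, -0.004]
contact_force: [-0.3, -0.5, -1.4]
grip_width: 0.0351
```

```bash
python3 -c "
from h import *
st(); T=camera_info('wrist')['T']; np.save('w6.npy',T); cv2.imwrite('pics/w6.png',capture('wrist'))"
```

```text
t14.43 jaw -65.73 pos [480.9 141.4 236.6] Tq [-0.064  0.133 -0.021] F [-0.3 -0.5 -1.4] q7 -1.259 tau7 -1.659 w 35.1 tilt [0.1 0.1]
```

View pics/w6.png

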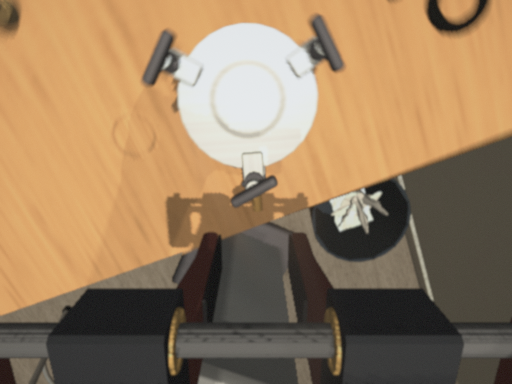

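The picture shows bar 1 at (255,191), now turned well round, and the other two at (158,58) and (328,42).

```bash
python3 - <<'E'
from h import *
w=camera_info("wrist"); w["T"]=np.load("w6.npy")
for a,b in [((235,202),(274,182)),((147,80),(169,34)),((318,18),(339,66))]:
    a,b=ray(w,a,.122),ray(w,b,.122); d=b-a; print(((a+b)/2).round(4),np.degrees(np.arctan2(d[1],d[0]))%180,np.linalg.norm(d).round(4))
E
```

```text
[0.4777 0.1399 0.122 ] 142.52327496770414 0.0378
[0.5451 0.2509 0.122 ] 173.36767614479052 0.0379
[0.6078 0.1374 0.122 ] 52.72109562044287 0.0377
```

arm_command(motion="0.008 0.014 0 0 0 0.12; 0.016 0.028 0 0 0 0.24; 0.024 0.042 0 0 0 0.36; 0.032 0.056 0 0 0 0.48; 0.04 0.07 0 0 0 0.6; 0.048 0.084 0 0 0 0.72; 0.056 0.098 0 0 0 0.84; 0.064 0.109 0 0 0 0.96")

```text
clock: 15.15
ee_pos: [0.5449, 0.2518, 0.2363]
tcp_rot: [-2.406, -2.016, -0.003]
contact_force: [0.5, -0.3, 0.1]
grip_width: 0.0353
```

arm_command(motion="0 0 0 0 0 0.12; 0 0 0 0 0 0.24; 0 0 0 0 0 0.36; 0 0 0 0 0 0.48; 0 0 0 0 0 0.6; 0 0 0 0 0 0.72; 0 0 0 0 0 0.84; 0 0 0 0 0 0.96")

```text
clock: 15.82
ee_pos: [0.5447, 0.252, 0.2361]
tcp_rot: [-1.198, -2.9, -0.0]
contact_force: [-0.5, 0.1, -0.3]
grip_width: 0.035
```

```bash
python3 -c "
from h import *
st(); T=camera_info('wrist')['T']; np.save('w7.npy',T); cv2.imwrite('pics/w7.png',capture('wrist'))"
```

```text
t15.82 jaw 45.10 pos [544.7 252.  236.1] Tq [-0.047 -0.006  0.05 ] F [-0.5  0.1 -0.3] q7 0.432 tau7 -1.743 w 35.0 tilt [-0.2  0.1]
```

View pics/w7.png

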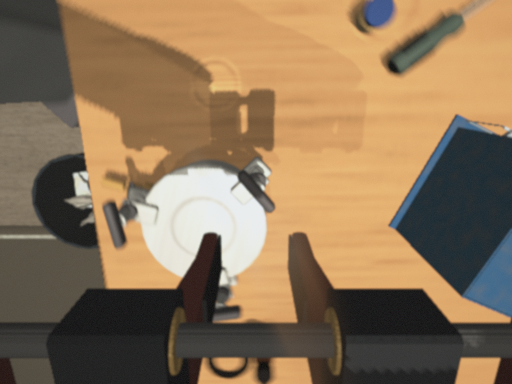

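arm_command(motion="0 -0.001 -0.01 0 0 0.12; 0 -0.001 -0.02 0 0 0.24; 0 -0.001 -0.03 0 0 0.36; 0 -0.001 -0.04 0 0 0.48; 0 -0.001 -0.05 0 0 0.6; 0 -0.001 -0.06 0 0 0.69; 0 -0.001 -0.07 0 0 0.69; 0 -0.001 -0.07 0 0 0.69")

```text
clock: 16.53
ee_pos: [0.5435, 0.2504, 0.164]
tcp_rot: [-0.145, -3.131, 0.004]
contact_force: [-0.8, -1.6, -0.2]
grip_width: 0.0354
```

```bash
python3 -c "
from h import *
st(); w=camera_info('wrist'); im=capture('wrist'); cv2.imwrite('pics/w8.png',im); print(proj(w,np.array([[.5453,.2508,.125],[.5234,.2527,.125],[.5672,.2489,.125]])))"
```

```text
t16.53 jaw 84.70 pos [543.5 250.4 164. ] Tq [0.016 0.008 0.033] F [-0.8 -1.6 -0.2] q7 1.088 tau7 0.312 w 35.4 tilt [-0.4 -0.1]
[[256.56182809 227.3531437 ]
 [256.43418661 194.66348677]
 [256.68209884 258.15511684]]
```

View pics/w8.png

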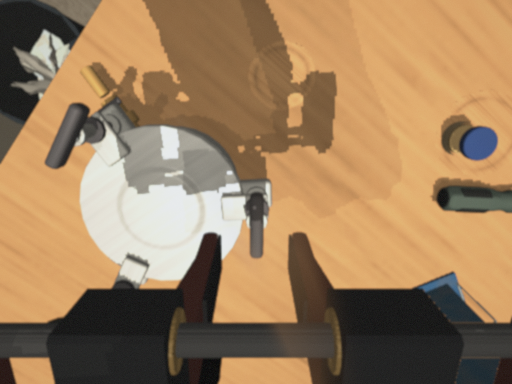

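Bar 2 is at (257,225), as projected and aligned. Descend and grip the bar only.

arm_command(motion="0.001 0 -0.02 0 0 0; 0.001 0 -0.038 0 0 0; 0.001 0 -0.048 0 0 0; 0.001 0 -0.051 0 0 0; 0.001 0 -0.051 0 0 0")

```text
clock: 17.0
ee_pos: [0.5448, 0.2506, 0.1138]
tcp_rot: [-0.146, -3.132, 0.005]
contact_force: [-0.2, 0.1, 0.0]
grip_width: 0.0353
```

```bash
python3 -c "
from h import *
st()"
```

```text
t17.00 jaw 84.65 pos [544.8 250.6 113.8] Tq [ 0.015 -0.042 -0.048] F [-0.2  0.1  0. ] q7 1.110 tau7 0.002 w 35.3 tilt [-0.4 -0.2]
```

arm_command(motion="0 0 -0.001 0 0 0; 0 0 -0.001 0 0 0; 0 0 -0.001 0 0 0; 0 0 -0.001 0 0 0; 0 0 -0.001 0 0 0; 0 0 -0.001 0 0 0; 0 0 -0.001 0 0 0; 0 0 -0.001 0 0 0", grip=0, grip_force=42)

```text
clock: 17.67
ee_pos: [0.5453, 0.2512, 0.1134]
tcp_rot: [-0.146, -3.133, 0.003]
contact_force: [-0.5, 2.4, 3.4]
grip_width: 0.0087
```

```bash
python3 -c "
from h import *
st()"
```

```text
t17.67 jaw 84.66 pos [545.3 251.2 113.4] Tq [ 0.474  0.042 -0.004] F [-0.5  2.4  3.4] q7 1.110 tau7 -0.014 w 8.7 tilt [-0.3 -0.1]
```

arm_command(motion="0 0 0 0 0 -0.025; 0 0 0 0 0 -0.05; 0 0 0 0 0 -0.05")

```text
clock: 17.92
ee_pos: [0.5453, 0.2513, 0.1135]
tcp_rot: [-0.228, -3.128, 0.002]
contact_force: [0.0, 1.2, 2.7]
grip_width: 0.0086
```

```bash
python3 -c "
from h import *
st()"
```

```text
t17.92 jaw 81.67 pos [545.3 251.3 113.5] Tq [ 0.404  0.017 -0.083] F [0.  1.2 2.7] q7 1.066 tau7 -0.265 w 8.6 tilt [-0.3 -0.1]
```

arm_command(motion="0 0 0 0 0 -0.025; 0 0 0 0 0 -0.05; 0 0 0 0 0 -0.05")

```text
clock: 18.17
ee_pos: [0.5453, 0.2515, 0.1135]
tcp_rot: [-0.309, -3.121, 0.002]
contact_force: [-0.3, 1.7, 3.2]
grip_width: 0.0086
```

```bash
python3 -c "
from h import *
st()"
```

```text
t18.17 jaw 78.69 pos [545.3 251.5 113.5] Tq [ 0.4   -0.042 -0.088] F [-0.3  1.7  3.2] q7 1.022 tau7 -0.272 w 8.6 tilt [-0.3 -0. ]
```

arm_command(motion="0 0 0 0 0 -0.025; 0 0 0 0 0 -0.05; 0 0 0 0 0 -0.05")

```text
clock: 18.42
ee_pos: [0.5453, 0.2516, 0.1135]
tcp_rot: [-0.39, -3.112, 0.002]
contact_force: [0.8, 2.5, 1.6]
grip_width: 0.0088
```

```bash
python3 -c "
from h import *
st()"
```

```text
t18.42 jaw 75.71 pos [545.3 251.6 113.5] Tq [ 0.432 -0.064 -0.014] F [0.8 2.5 1.6] q7 0.978 tau7 -0.271 w 8.8 tilt [-0.3 -0. ]
```

arm_command(motion="0 0 0 0 0 -0.025; 0 0 0 0 0 -0.05; 0 0 0 0 0 -0.05")

```text
clock: 18.67
ee_pos: [0.5453, 0.2517, 0.1135]
tcp_rot: [-0.471, -3.101, 0.001]
contact_force: [-0.8, 1.9, 1.2]
grip_width: 0.0087
```

```bash
python3 -c "
from h import *
st()"
```

```text
t18.67 jaw 72.72 pos [545.3 251.7 113.5] Tq [ 0.501 -0.013 -0.044] F [-0.8  1.9  1.2] q7 0.934 tau7 -0.271 w 8.7 tilt [-0.3 -0. ]
```

arm_command(motion="0 0 0 0 0 -0.025; 0 0 0 0 0 -0.05; 0 0 0 0 0 -0.05")

```text
clock: 18.92
ee_pos: [0.5453, 0.2517, 0.1135]
tcp_rot: [-0.552, -3.087, 0.001]
contact_force: [0.2, 1.9, 2.0]
grip_width: 0.0087
```

```bash
python3 -c "
from h import *
st()"
```

```text
t18.92 jaw 69.74 pos [545.3 251.7 113.5] Tq [ 0.542 -0.072 -0.045] F [0.2 1.9 2. ] q7 0.890 tau7 -0.271 w 8.7 tilt [-0.3  0. ]
```

arm_command(motion="0 0 0 0 0 -0.025; 0 0 0 0 0 -0.05; 0 0 0 0 0 -0.05")

```text
clock: 19.17
ee_pos: [0.5454, 0.2518, 0.1135]
tcp_rot: [-0.632, -3.072, 0.001]
contact_force: [-0.0, 3.0, 1.3]
grip_width: 0.0085
```

```bash
python3 -c "
from h import *
st()"
```

```text
t19.17 jaw 66.76 pos [545.4 251.8 113.5] Tq [ 0.528 -0.122 -0.052] F [-0.   3.   1.3] q7 0.846 tau7 -0.271 w 8.5 tilt [-0.3  0. ]
```

arm_command(motion="0 0 0 0 0 -0.025; 0 0 0 0 0 -0.05; 0 0 0 0 0 -0.05")

```text
clock: 19.42
ee_pos: [0.5454, 0.252, 0.1135]
tcp_rot: [-0.711, -3.055, 0.0]
contact_force: [1.0, 2.2, 1.3]
grip_width: 0.0088
```

```bash
python3 -c "
from h import *
st()"
```

```text
t19.42 jaw 63.78 pos [545.4 252.  113.5] Tq [ 0.558 -0.198 -0.017] F [1.  2.2 1.3] q7 0.802 tau7 -0.271 w 8.8 tilt [-0.3  0. ]
```

arm_command(motion="0 0 0 0 0 -0.025; 0 0 0 0 0 -0.05; 0 0 0 0 0 -0.05")

```text
clock: 19.67
ee_pos: [0.5455, 0.252, 0.1135]
tcp_rot: [-0.791, -3.035, 0.0]
contact_force: [0.8, 2.6, 1.2]
grip_width: 0.0084
```

```bash
python3 -c "
from h import *
st()"
```

```text
t19.67 jaw 60.80 pos [545.5 252.  113.5] Tq [ 0.596 -0.191 -0.033] F [0.8 2.6 1.2] q7 0.758 tau7 -0.271 w 8.4 tilt [-0.3  0.1]
```

arm_command(motion="0 0 0 0 0 -0.025; 0 0 0 0 0 -0.05; 0 0 0 0 0 -0.05")

```text
clock: 19.92
ee_pos: [0.5456, 0.2521, 0.1135]
tcp_rot: [-0.869, -3.014, -0.0]
contact_force: [1.3, 2.2, 1.4]
grip_width: 0.0089
```

```bash
python3 -c "
from h import *
st()"
```

```text
t19.92 jaw 57.82 pos [545.6 252.1 113.5] Tq [ 0.633 -0.222 -0.01 ] F [1.3 2.2 1.4] q7 0.714 tau7 -0.271 w 8.9 tilt [-0.3  0.1]
```

arm_command(motion="0 0 0 0 0 -0.025; 0 0 0 0 0 -0.05; 0 0 0 0 0 -0.05")

```text
clock: 20.17
ee_pos: [0.5456, 0.2522, 0.1135]
tcp_rot: [-0.948, -2.99, -0.001]
contact_force: [1.1, 3.2, 0.6]
grip_width: 0.0085
```

```bash
python3 -c "
from h import *
st()"
```

```text
t20.17 jaw 54.83 pos [545.6 252.2 113.5] Tq [ 0.726 -0.233  0.017] F [1.1 3.2 0.6] q7 0.671 tau7 -0.272 w 8.5 tilt [-0.3  0.1]
```

arm_command(motion="0 0 0 0 0 -0.025; 0 0 0 0 0 -0.05; 0 0 0 0 0 -0.05")

```text
clock: 20.42
ee_pos: [0.5457, 0.2523, 0.1135]
tcp_rot: [-1.025, -2.965, -0.001]
contact_force: [1.8, 3.6, 0.8]
grip_width: 0.0083
```

```bash
python3 -c "
from h import *
st()"
```

```text
t20.42 jaw 51.86 pos [545.7 252.3 113.5] Tq [ 0.708 -0.266  0.038] F [1.8 3.6 0.8] q7 0.627 tau7 -0.302 w 8.3 tilt [-0.2  0.1]
```

arm_command(motion="0 0 0 0 0 -0.025; 0 0 0 0 0 -0.05; 0 0 0 0 0 -0.05")

```text
clock: 20.67
ee_pos: [0.5456, 0.2523, 0.1135]
tcp_rot: [-1.101, -2.937, -0.001]
contact_force: [0.8, 3.0, 0.1]
grip_width: 0.0086
```

```bash
python3 -c "
from h import *
st()"
```

```text
t20.67 jaw 48.90 pos [545.6 252.3 113.5] Tq [ 0.619 -0.198  0.115] F [0.8 3.  0.1] q7 0.584 tau7 -0.428 w 8.6 tilt [-0.2  0.1]
```

arm_command(motion="0 0 0 0 0 -0.025; 0 0 0 0 0 -0.05; 0 0 0 0 0 -0.05")

```text
clock: 20.92
ee_pos: [0.5456, 0.2524, 0.1135]
tcp_rot: [-1.177, -2.908, -0.001]
contact_force: [1.9, 2.6, -0.3]
grip_width: 0.0088
```

```bash
python3 -c "
from h import *
st()"
```

```text
t20.92 jaw 45.92 pos [545.6 252.4 113.5] Tq [ 0.741 -0.268  0.163] F [ 1.9  2.6 -0.3] q7 0.540 tau7 -0.436 w 8.8 tilt [-0.2  0.1]
```

arm_command(motion="0 0 0 0 0 -0.025; 0 0 0 0 0 -0.05; 0 0 0 0 0 -0.05")

```text
clock: 21.17
ee_pos: [0.5458, 0.2524, 0.1135]
tcp_rot: [-1.253, -2.876, -0.001]
contact_force: [1.9, 3.2, 0.2]
grip_width: 0.0087
```

```bash
python3 -c "
from h import *
st()"
```

```text
t21.17 jaw 42.93 pos [545.8 252.4 113.5] Tq [ 0.717 -0.324  0.11 ] F [1.9 3.2 0.2] q7 0.496 tau7 -0.439 w 8.7 tilt [-0.2  0.1]
```

arm_command(motion="0 0 0 0 0 -0.025; 0 0 0 0 0 -0.05; 0 0 0 0 0 -0.05")

```text
clock: 21.42
ee_pos: [0.5458, 0.2525, 0.1135]
tcp_rot: [-1.327, -2.843, -0.002]
contact_force: [1.1, 3.1, -0.1]
grip_width: 0.0084
```

```bash
python3 -c "
from h import *
st()"
```

```text
t21.42 jaw 39.95 pos [545.8 252.5 113.5] Tq [ 0.749 -0.351  0.106] F [ 1.1  3.1 -0.1] q7 0.453 tau7 -0.440 w 8.4 tilt [-0.2  0.2]
```

arm_command(motion="0 0 0 0 0 -0.025; 0 0 0 0 0 -0.05; 0 0 0 0 0 -0.05")

```text
clock: 21.67
ee_pos: [0.5459, 0.2526, 0.1135]
tcp_rot: [-1.401, -2.808, -0.002]
contact_force: [1.6, 3.7, -1.1]
grip_width: 0.0085
```

```bash
python3 -c "
from h import *
st()"
```

```text
t21.67 jaw 36.97 pos [545.9 252.6 113.5] Tq [ 0.803 -0.427  0.169] F [ 1.6  3.7 -1.1] q7 0.409 tau7 -0.440 w 8.5 tilt [-0.2  0.2]
```

Screw 2 bit at a jaw angle of about 52.2°. The target is about -39.5°.

arm_command(motion="0 0 0 0 0 -0.08; 0 -0.0005 0 0 0 -0.16; 0 -0.0005 0 0 0 -0.24; 0 -0.0005 0 0 0 -0.32; 0 -0.0005 0 0 0 -0.4; 0 -0.0005 0 0 0 -0.48; 0 -0.0005 0 0 0 -0.56; 0 -0.0005 0 0 0 -0.6")

```text
clock: 22.33
ee_pos: [0.5469, 0.2531, 0.1135]
tcp_rot: [-2.173, -2.266, -0.008]
contact_force: [5.5, 5.4, -5.5]
grip_width: 0.0086
```

```bash
python3 -c "
from h import *
st()"
```

```text
t22.33 jaw 2.38 pos [546.9 253.1 113.5] Tq [ 1.171 -1.277  0.236] F [ 5.5  5.4 -5.5] q7 -0.090 tau7 -0.134 w 8.6 tilt [0.1 0.3]
```

arm_command(motion="0 0 0 0 0 -0.08; 0 -0.0005 0 0 0 -0.16; 0 -0.0005 0 0 0 -0.24; 0 -0.0005 0 0 0 -0.32; 0 -0.0005 0 0 0 -0.4; 0 -0.0005 0 0 0 -0.48; 0 -0.0005 0 0 0 -0.56; 0 -0.0005 0 0 0 -0.6")

```text
clock: 23.0
ee_pos: [0.5482, 0.2529, 0.1135]
tcp_rot: [2.75, 1.517, 0.012]
contact_force: [6.8, 4.5, -6.3]
grip_width: 0.0086
```

```bash
python3 -c "
from h import *
st()"
```

```text
t23.00 jaw -32.24 pos [548.2 252.9 113.5] Tq [ 0.811 -1.353  0.222] F [ 6.8  4.5 -6.3] q7 -0.584 tau7 -0.129 w 8.6 tilt [0.4 0.2]
```

arm_command(motion="-0.0005 -0.0005 0 0 0 -0.05; -0.001 -0.001 0 0 0 -0.1; -0.0015 -0.001 0 0 0 -0.123; -0.0015 -0.001 0 0 0 -0.123; -0.0015 -0.001 0 0 0 -0.123")

```text
clock: 23.42
ee_pos: [0.5484, 0.2527, 0.1136]
tcp_rot: [2.837, 1.344, 0.018]
contact_force: [9.1, 4.5, -7.6]
grip_width: 0.0088
```

```bash
python3 -c "
from h import *
st()"
```

```text
t23.42 jaw -39.29 pos [548.4 252.7 113.6] Tq [ 1.149 -1.675  0.11 ] F [ 9.1  4.5 -7.6] q7 -0.684 tau7 -0.202 w 8.8 tilt [0.6 0.2]
```

Screw 2 finished at jaw -39.3°. Release, rise, look, and go to bar 3, where jaw ≈ 143° is needed (ccw from here).

arm_command(motion="0 0 0 0 0 0; 0 0 0 0 0 0; 0 0 0 0 0 0; 0 0 0 0 0 0; 0 0 0.03 0 0 0; 0 0 0.07 0 0 0; 0 0 0.1 0 0 0; 0 0 0.12 0 0 0.1", grip=40)

```text
clock: 24.08
ee_pos: [0.5491, 0.2521, 0.2363]
tcp_rot: [2.767, 1.482, 0.021]
contact_force: [-0.3, 0.5, -0.8]
grip_width: 0.0352
```

```bash
python3 -c "
from h import *
st()"
```

```text
t24.08 jaw -33.65 pos [549.1 252.1 236.3] Tq [-0.108  0.084  0.055] F [-0.3  0.5 -0.8] q7 -0.707 tau7 -2.325 w 35.2 tilt [0.7 0.2]
```

arm_command(motion="0.007 -0.014 0 0 0 0.12; 0.014 -0.028 0 0 0 0.24; 0.021 -0.042 0 0 0 0.36; 0.028 -0.056 0 0 0 0.48; 0.035 -0.07 0 0 0 0.6; 0.042 -0.084 0 0 0 0.72; 0.049 -0.098 0 0 0 0.84; 0.056 -0.112 0 0 0 0.96")

```text
clock: 24.75
ee_pos: [0.6049, 0.1387, 0.2362]
tcp_rot: [-1.762, -2.595, -0.019]
contact_force: [-0.6, 0.0, 0.5]
grip_width: 0.0349
```

arm_command(motion="0 0 0 0 0 0.12; 0 0 0 0 0 0.24; 0 0 0 0 0 0.36; 0 0 0 0 0 0.48; 0 0 0 0 0 0.6; 0 0 0 0 0 0.72; 0 0 0 0 0 0.84; 0 0 0 0 0 0.96")

```text
clock: 25.42
ee_pos: [0.6043, 0.138, 0.236]
tcp_rot: [-0.356, -3.11, -0.012]
contact_force: [-0.9, -0.2, 0.5]
grip_width: 0.0352
```

arm_command(motion="0 0 0 0 0 0.12; 0 0 0 0 0 0.24; 0 0 0 0 0 0.36; 0 0 0 0 0 0.48; 0 0 0 0 0 0.6; 0 0 0 0 0 0.72; 0 0 0 0 0 0.84; 0 0 0 0 0 0.96")

```text
clock: 26.08
ee_pos: [0.6038, 0.1372, 0.2357]
tcp_rot: [1.127, -2.917, -0.002]
contact_force: [0.8, 0.8, 0.2]
grip_width: 0.0354
```

```bash
python3 -c "
from h import *
st(); T=camera_info('wrist')['T']; np.save('w9.npy',T); cv2.imwrite('pics/w9.png',capture('wrist'))"
```

```text
t26.08 jaw 132.24 pos [603.8 137.2 235.7] Tq [ 0.025  0.034 -0.028] F [0.8 0.8 0.2] q7 2.087 tau7 -1.736 w 35.4 tilt [-0.8 -0.2]
```

View pics/w9.png

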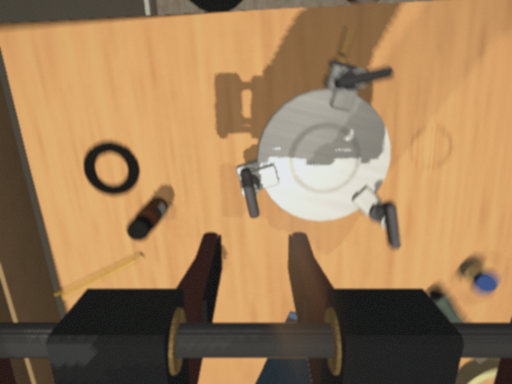

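Bar 3 is at (249,192), bar 1 at (362,75), bar 2 at (391,222).

```bash
python3 - <<'E'
from h import *
w=camera_info("wrist"); w["T"]=np.load("w9.npy")
for a,b in [((337,81),(389,72)),((386,204),(396,243)),((243,170),(254,213))]:
    a,b=ray(w,a,.122),ray(w,b,.122); d=b-a; print(((a+b)/2).round(4),np.degrees(np.arctan2(d[1],d[0]))%180,np.linalg.norm(d).round(4))
E
```

```text
[0.4775 0.1373 0.122 ] 141.70190791493835 0.0403
[0.5439 0.2465 0.122 ] 61.86777355265142 0.0391
[0.6061 0.134  0.122 ] 55.77168722969655 0.0393
```

arm_command(motion="0.002 0 -0.01 0 0 0.1; 0.004 0 -0.02 0.0035 -0.014 0.18; 0.0042 0 -0.03 0.0035 -0.014 0.18; 0.0042 0 -0.04 0.0035 -0.014 0.18; 0.0042 0 -0.055 0.0035 -0.014 0.18; 0.0042 0 -0.07 0.0035 -0.014 0.18; 0.0042 0 -0.07 0.0035 -0.014 0.18; 0.0042 0 -0.07 0.0035 -0.014 0.18")

```text
clock: 26.8
ee_pos: [0.6072, 0.1369, 0.1648]
tcp_rot: [1.396, -2.811, 0.003]
contact_force: [0.8, -1.0, 0.2]
grip_width: 0.035
```

```bash
python3 - <<'E'
from h import *
st(); w=camera_info('wrist'); im=capture('wrist'); cv2.imwrite('pics/w10.png',im)
for c in ([.6085,.137],[.607,.1365]): print(proj(w,np.array([[*c,.125]])))
E
```

```text
t26.80 jaw 142.81 pos [607.2 136.9 164.8] Tq [ 0.04   0.022 -0.018] F [ 0.8 -1.   0.2] q7 2.273 tau7 -0.018 w 35.0 tilt [-0.1 -0.2]
[[252.34231775 225.56875704]]
[[253.72878412 223.68770165]]
```

View pics/w10.png

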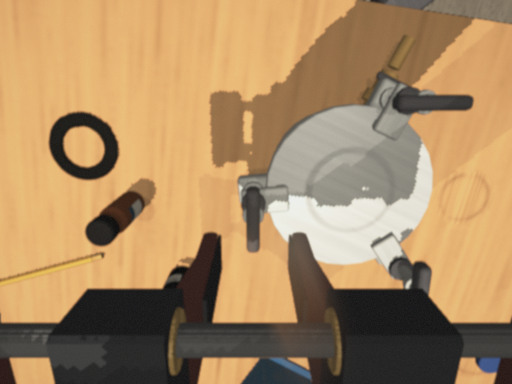

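Bar 3 is aligned at column 253. Bar 2 reads 62°, though I expected 51°, so I'll check it more closely before going on.

```bash
python3 - <<'E'
from h import *
im=cv2.imread("pics/w9.png")
t=[cv2.resize(im[y-32:y+32,x-32:x+32],(384,384),interpolation=cv2.INTER_CUBIC) for x,y in [(391,222),(249,192)]]
cv2.imwrite("pics/w9c.png",np.hstack(t))
b=capture("side"); cv2.imwrite("pics/side5.png",cv2.resize(b[140:230,225:325],None,fx=6,fy=6,interpolation=2)); st()
E
```

```text
t26.90 jaw 142.87 pos [608.4 137.2 166.4] Tq [ 0.086  0.035 -0.021] F [-0.2 -0.1 -0.2] q7 2.274 tau7 -0.024 w 34.9 tilt [ 0.1 -0.1]
```

View pics/w9c.png

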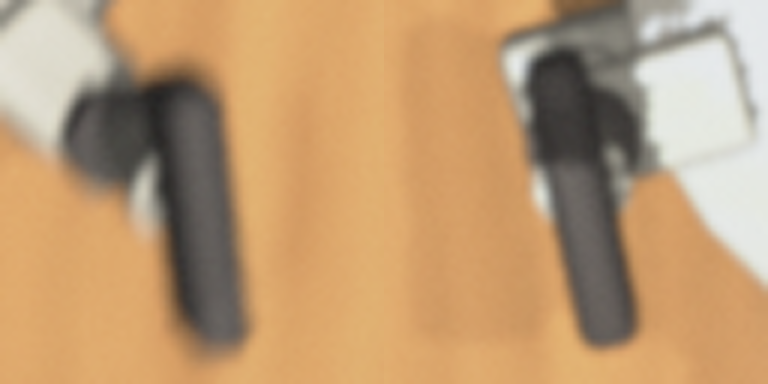

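View pics/side5.png

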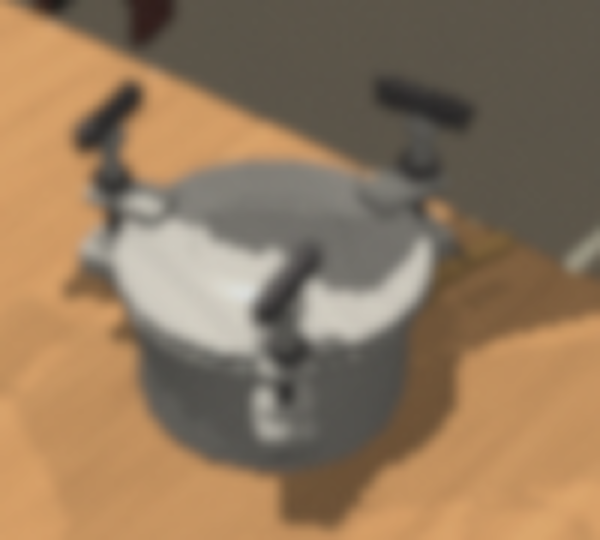

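```bash
cat > fit.py <<'E'
from h import *
from scipy.optimize import minimize
def tmpl(info,x,y,a,shape,win,S=4):
    a=np.radians(a); u=np.array([np.cos(a),np.sin(a),0]); v=np.array([-u[1],u[0],0])
    P=[np.array([x,y,.118])+i*.022*u+j*.0045*v+np.array([0,0,k*.007]) for i in(-1,1) for j in(-1,1) for k in(-1,1)]
    q=(proj(info,np.array(P))-np.array(win[:2]))*S+ (S-1)/2
    h=cv2.convexHull(q.astype(np.float32)); m=np.zeros((win[3]*S,win[2]*S),np.float32)
    cv2.fillConvexPoly(m,np.round(h*16).astype(np.int32),1.,lineType=cv2.LINE_8,shift=4)
    m=cv2.GaussianBlur(m,(0,0),S*.6); return cv2.resize(m,(win[2],win[3]),interpolation=cv2.INTER_AREA)
def fit(info,im,x,y,hint,span=25):
    c=proj(info,np.array([[x,y,.118]]))[0]; r=22; win=(int(c[0])-r,int(c[1])-r,2*r,2*r)
    g=cv2.cvtColor(im,cv2.COLOR_BGR2GRAY)[win[1]:win[1]+2*r,win[0]:win[0]+2*r].astype(float)
    best=[]
    for a in np.arange(hint-span,hint+span+.1,1.):
        bs=-1
        for dx in np.arange(-.004,.0041,.001):
            for dy in np.arange(-.004,.0041,.001):
                m=tmpl(info,x+dx,y+dy,a,None,win)
                # gradient-edge correlation: inside vs a thin ring outside
                o=cv2.dilate(m,np.ones((5,5)))-m
                s=(g*o).sum()/o.sum()-(g*m).sum()/m.sum()
                if s>bs: bs=s; bd=(dx,dy)
        best.append((bs,a,bd))
    best.sort(reverse=True); return [(round(b[0],1),round(b[1],1),(round(b[2][0],3),round(b[2][1],3))) for b in best[:4]]
E
python3 - <<'E'
from fit import *
w=camera_info("wrist"); w["T"]=np.load("w9.npy"); si=camera_info("side"); side=cv2.imread("pics/side5.png"); 
B=[(.477,.141),(.5455,.2508),(.607,.1365)]
im9=cv2.imread("pics/w9.png"); im0=cv2.imread("pics/side0.png")
full=np.zeros((384,512,3),np.uint8); full[140:230,225:325]=cv2.resize(side,(100,90),interpolation=cv2.INTER_AREA)
for k,h in enumerate((140,52,53)):
    print(k+1,"w9",fit(w,im9,*B[k],h)); print("   side now",fit(si,full,*B[k],h))
for k,h in enumerate((117,175,53)): print("   side0",k+1,fit(si,im0,*B[k],h))
E
```

```text
1 w9 [(np.float64(39.5), np.float64(149.0), (np.float64(0.002), np.float64(-0.003))), (np.float64(39.5), np.float64(148.0), (np.float64(-0.003), np.float64(0.0))), (np.float64(39.4), np.float64(150.0), (np.float64(-0.001), np.float64(-0.001))), (np.float64(39.2), np.float64(147.0), (np.float64(-0.003), np.float64(0.0)))]
   side now [(np.float64(22.9), np.float64(141.0), (np.float64(0.0), np.float64(-0.001))), (np.float64(22.9), np.float64(144.0), (np.float64(0.0), np.float64(-0.001))), (np.float64(22.9), np.float64(142.0), (np.float64(0.0), np.float64(-0.001))), (np.float64(22.8), np.float64(143.0), (np.float64(-0.001), np.float64(0.0)))]
2 w9 [(np.float64(60.9), np.float64(55.0), (np.float64(-0.001), np.float64(-0.001))), (np.float64(60.9), np.float64(56.0), (np.float64(-0.001), np.float64(-0.001))), (np.float64(60.6), np.float64(54.0), (np.float64(-0.001), np.float64(-0.001))), (np.float64(60.4), np.float64(57.0), (np.float64(-0.001), np.float64(-0.001)))]
   side now [(np.float64(49.3), np.float64(57.0), (np.float64(-0.001), np.float64(0.001))), (np.float64(49.3), np.float64(59.0
[... 1119 characters left out ...]
p.float64(116.0), (np.float64(-0.001), np.float64(-0.002)))]
   side0 2 [(np.float64(80.6), np.float64(174.0), (np.float64(0.0), np.float64(0.0))), (np.float64(80.2), np.float64(173.0), (np.float64(0.0), np.float64(0.0))), (np.float64(80.1), np.float64(175.0), (np.float64(0.0), np.float64(0.0))), (np.float64(80.1), np.float64(172.0), (np.float64(0.0), np.float64(0.0)))]
   side0 3 [(np.float64(49.1), np.float64(55.0), (np.float64(-0.001), np.float64(0.002))), (np.float64(49.1), np.float64(57.0), (np.float64(-0.001), np.float64(0.002))), (np.float64(49.1), np.float64(56.0), (np.float64(-0.001), np.float64(0.002))), (np.float64(49.0), np.float64(59.0), (np.float64(-0.001), np.float64(0.002)))]
```

The images suggest the bars end about 2–5° behind the jaw because of grip wind-up. Before going on I'll look at bar 2 from directly above; screw 3 is still untouched.

arm_command(motion="-0.015 0.027 0.005 0 0 0; -0.03 0.054 0.005 0 0 0; -0.045 0.081 0.005 0 0 0; -0.06 0.108 0.005 0 0 0; -0.063 0.114 0.005 0 0 0; -0.063 0.114 0.005 0 0 0; -0.063 0.114 0.005 0 0 0")

```text
clock: 27.48
ee_pos: [0.5461, 0.2509, 0.1722]
tcp_rot: [-1.397, 2.812, -0.004]
contact_force: [0.3, -0.6, -0.0]
grip_width: 0.0352
```

```bash
python3 - <<'E'
from fit import *
st(); w=camera_info("wrist"); im=capture("wrist"); cv2.imwrite("pics/w11.png",im); np.save("w11.npy",w["T"])
print(fit(w,im,.5455,.2508,54,12))
c=proj(w,np.array([[.5455,.2508,.12]]))[0].astype(int); print(c)
cv2.imwrite("pics/w11c.png",cv2.resize(im[max(0,c[1]-50):c[1]+50,c[0]-50:c[0]+50],(600,600),interpolation=2))
E
```

```text
t27.48 jaw 142.86 pos [546.1 250.9 172.2] Tq [ 0.036  0.005 -0.052] F [ 0.3 -0.6 -0. ] q7 2.042 tau7 -0.065 w 35.2 tilt [ 0.2 -0.1]
[(np.float64(56.5), np.float64(63.0), (np.float64(0.004), np.float64(0.003))), (np.float64(56.4), np.float64(62.0), (np.float64(0.004), np.float64(0.003))), (np.float64(56.1), np.float64(64.0), (np.float64(0.004), np.float64(0.003))), (np.float64(55.9), np.float64(61.0), (np.float64(0.004), np.float64(0.003)))]
[254 216]
```

View pics/w11c.png

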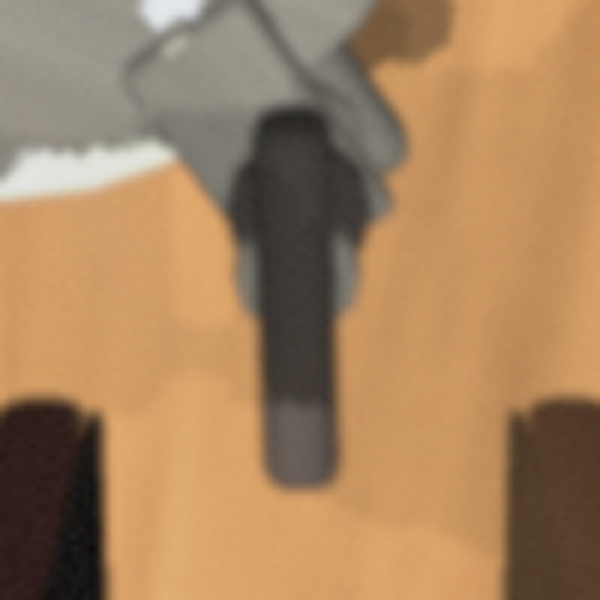

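```bash
python3 - <<'E'
from h import *
w=camera_info("wrist"); w["T"]=np.load("w11.npy")
f=lambda c:(204+(c[0]+.5)/6-.5,166+(c[1]+.5)/6-.5)
for L in ([(290.5,150),(301.5,450)],[(253,150),(264,450)],[(328,150),(337,450)]):
    a,b=[ray(w,f(c),.122) for c in L]; d=b-a; print(a,b,np.degrees(np.arctan2(d[1],d[0]))%180)
# same for bar1 hover image w2? bar3 in w10
im=cv2.imread("pics/w10.png"); cv2.imwrite("pics/w10c.png",cv2.resize(im[166:266,204:304],(600,600),interpolation=2))
im=cv2.imread("pics/w8.png"); cv2.imwrite("pics/w8c.png",cv2.resize(im[166:266,204:304],(600,600),interpolation=2))
E
```

```text
[0.53549996 0.23461757 0.122     ] [0.55623272 0.26396875 0.122     ] 54.763801275902416
[0.53876583 0.23215008 0.122     ] [0.55965913 0.26138221 0.122     ] 54.44518086995403
[0.5322344  0.23708483 0.122     ] [0.55298937 0.26641711 0.122     ] 54.71749046800668
```

View pics/w8c.png

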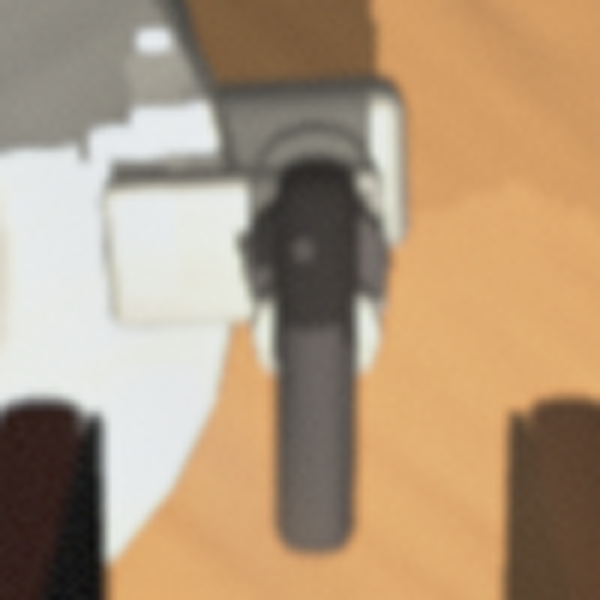

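From above, bar 2 stands at 54.6°. It lags the jaw by about 4°, so screw 2 turned about 88° past its bite, which is good. I'll allow for that wind-up on screw 3 and go back to bar 3.

arm_command(motion="0.015 -0.028 0 0 0 0; 0.03 -0.056 0 0 0 0; 0.045 -0.084 0 0 0 0; 0.058 -0.11 -0.005 0 0 0; 0.062 -0.114 -0.015 0 0 0; 0.062 -0.114 -0.03 0 0 0; 0.062 -0.114 -0.03 0 0 0")

```text
clock: 28.12
ee_pos: [0.6077, 0.1325, 0.1396]
tcp_rot: [1.388, -2.815, 0.005]
contact_force: [-0.7, 0.2, -0.8]
grip_width: 0.035
```

```bash
python3 - <<'E'
from h import *
st(); im=capture("wrist"); w=camera_info("wrist"); cv2.imwrite("pics/w12.png",im[140:384,140:400]); print(proj(w,np.array([[.608,.137,.125]]))-140)
E
```

```text
t28.12 jaw 142.49 pos [607.7 132.5 139.6] Tq [ 0.062  0.084 -0.008] F [-0.7  0.2 -0.8] q7 2.280 tau7 0.089 w 35.0 tilt [-0.  -0.2]
[[116.97304671 104.58866625]]
```

View pics/w12.png

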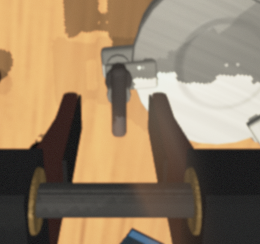

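arm_command(motion="0 0.004 0 0 0 0; 0 0.004 0 0 0 0; 0 0.004 0 0 0 0")

```text
clock: 28.42
ee_pos: [0.6081, 0.1386, 0.1414]
tcp_rot: [1.393, -2.815, 0.005]
contact_force: [0.1, 0.1, 0.8]
grip_width: 0.0352
```

```bash
python3 -c "
from h import *
st()"
```

```text
t28.42 jaw 142.65 pos [608.1 138.6 141.4] Tq [ 0.1    0.012 -0.044] F [0.1 0.1 0.8] q7 2.274 tau7 -0.023 w 35.2 tilt [ 0.1 -0.2]
```

Now (608.1, 138.6). Shift y by -1.5 mm, descend to z = 0.113 and grip.

arm_command(motion="0 -0.0015 -0.01 0 0 0; 0 -0.0015 -0.02 0 0 0; 0 -0.0015 -0.0265 0 0 0; 0 -0.0015 -0.028 0 0 0; 0 -0.0015 -0.028 0 0 0; 0 -0.0015 -0.028 0 0 0")

```text
clock: 28.92
ee_pos: [0.608, 0.137, 0.1132]
tcp_rot: [1.393, -2.815, 0.005]
contact_force: [-0.1, 0.1, -0.2]
grip_width: 0.035
```

```bash
python3 -c "
from h import *
st()"
```

```text
t28.92 jaw 142.65 pos [608.  137.  113.2] Tq [ 0.121  0.035 -0.018] F [-0.1  0.1 -0.2] q7 2.284 tau7 0.002 w 35.0 tilt [ 0.  -0.2]
```

arm_command(motion="0 0 0 0 0 0; 0 0 0 0 0 0; 0 0 0 0 0 0; 0 0 0 0 0 0; 0 0 0 0 0 0; 0 0 0 0 0 0; 0 0 0 0 0 0; 0 0 0 0 0 0", grip=0, grip_force=42)

```text
clock: 29.58
ee_pos: [0.6085, 0.1368, 0.1135]
tcp_rot: [1.393, -2.816, 0.005]
contact_force: [1.4, -1.2, 0.8]
grip_width: 0.0085
```

```bash
python3 -c "
from h import *
st()"
```

```text
t29.58 jaw 142.63 pos [608.5 136.8 113.5] Tq [-0.1   -0.309  0.037] F [ 1.4 -1.2  0.8] q7 2.284 tau7 -0.006 w 8.5 tilt [ 0.1 -0.2]
```

arm_command(motion="0 0 0 0 0 -0.025; 0 0 0 0 0 -0.05; 0 0 0 0 0 -0.05")

```text
clock: 29.83
ee_pos: [0.6086, 0.1368, 0.1135]
tcp_rot: [1.319, -2.851, 0.006]
contact_force: [1.2, -1.2, -0.2]
grip_width: 0.0085
```

```bash
python3 -c "
from h import *
st()"
```

```text
t29.83 jaw 139.64 pos [608.6 136.8 113.5] Tq [-0.023 -0.232 -0.022] F [ 1.2 -1.2 -0.2] q7 2.239 tau7 -0.265 w 8.5 tilt [ 0.1 -0.2]
```

arm_command(motion="0 0 0 0 0 -0.025; 0 0 0 0 0 -0.05; 0 0 0 0 0 -0.05")

```text
clock: 30.08
ee_pos: [0.6086, 0.1368, 0.1135]
tcp_rot: [1.244, -2.884, 0.006]
contact_force: [2.4, -0.8, 0.2]
grip_width: 0.0085
```

```bash
python3 -c "
from h import *
st()"
```

```text
t30.08 jaw 136.66 pos [608.6 136.8 113.5] Tq [-0.072 -0.222 -0.02 ] F [ 2.4 -0.8  0.2] q7 2.194 tau7 -0.272 w 8.5 tilt [ 0.1 -0.2]
```

arm_command(motion="0 0 0 0 0 -0.025; 0 0 0 0 0 -0.05; 0 0 0 0 0 -0.05")

```text
clock: 30.33
ee_pos: [0.6086, 0.1368, 0.1135]
tcp_rot: [1.168, -2.916, 0.006]
contact_force: [1.0, -0.9, 0.2]
grip_width: 0.0088
```

```bash
python3 -c "
from h import *
st()"
```

```text
t30.33 jaw 133.67 pos [608.6 136.8 113.5] Tq [-0.077 -0.22  -0.057] F [ 1.  -0.9  0.2] q7 2.150 tau7 -0.271 w 8.8 tilt [ 0.1 -0.2]
```

arm_command(motion="0 0 0 0 0 -0.025; 0 0 0 0 0 -0.05; 0 0 0 0 0 -0.05")

```text
clock: 30.58
ee_pos: [0.6086, 0.1367, 0.1135]
tcp_rot: [1.092, -2.945, 0.006]
contact_force: [1.4, -0.5, 0.5]
grip_width: 0.0088
```

```bash
python3 -c "
from h import *
st()"
```

```text
t30.58 jaw 130.68 pos [608.6 136.7 113.5] Tq [-0.082 -0.297 -0.077] F [ 1.4 -0.5  0.5] q7 2.105 tau7 -0.270 w 8.8 tilt [ 0.  -0.2]
```

arm_command(motion="0 0 0 0 0 -0.025; 0 0 0 0 0 -0.05; 0 0 0 0 0 -0.05")

```text
clock: 30.83
ee_pos: [0.6087, 0.1367, 0.1135]
tcp_rot: [1.015, -2.973, 0.006]
contact_force: [1.8, -0.7, -0.3]
grip_width: 0.0084
```

```bash
python3 -c "
from h import *
st()"
```

```text
t30.83 jaw 127.70 pos [608.7 136.7 113.5] Tq [-0.085 -0.274 -0.013] F [ 1.8 -0.7 -0.3] q7 2.061 tau7 -0.270 w 8.4 tilt [ 0.  -0.2]
```

arm_command(motion="0 0 0 0 0 -0.025; 0 0 0 0 0 -0.05; 0 0 0 0 0 -0.05")

```text
clock: 31.08
ee_pos: [0.6087, 0.1367, 0.1135]
tcp_rot: [0.937, -2.998, 0.006]
contact_force: [1.4, -1.1, 0.3]
grip_width: 0.0086
```

```bash
python3 -c "
from h import *
st()"
```

```text
t31.08 jaw 124.71 pos [608.7 136.7 113.5] Tq [-0.15  -0.288  0.02 ] F [ 1.4 -1.1  0.3] q7 2.017 tau7 -0.269 w 8.6 tilt [ 0.  -0.2]
```

arm_command(motion="0 0 0 0 0 -0.025; 0 0 0 0 0 -0.05; 0 0 0 0 0 -0.05")

```text
clock: 31.33
ee_pos: [0.6087, 0.1367, 0.1135]
tcp_rot: [0.858, -3.021, 0.006]
contact_force: [1.3, -1.4, 1.0]
grip_width: 0.0085
```

```bash
python3 -c "
from h import *
st()"
```

```text
t31.33 jaw 121.73 pos [608.7 136.7 113.5] Tq [-0.116 -0.274 -0.035] F [ 1.3 -1.4  1. ] q7 1.972 tau7 -0.269 w 8.5 tilt [ 0.  -0.2]
```

arm_command(motion="0 0 0 0 0 -0.025; 0 0 0 0 0 -0.05; 0 0 0 0 0 -0.05")

```text
clock: 31.58
ee_pos: [0.6087, 0.1367, 0.1135]
tcp_rot: [0.78, -3.042, 0.007]
contact_force: [1.9, -1.5, -0.6]
grip_width: 0.0091
```

```bash
python3 -c "
from h import *
st()"
```

```text
t31.58 jaw 118.75 pos [608.7 136.7 113.5] Tq [-0.135 -0.306  0.003] F [ 1.9 -1.5 -0.6] q7 1.928 tau7 -0.293 w 9.1 tilt [ 0.  -0.2]
```

arm_command(motion="0 0 0 0 0 -0.025; 0 0 0 0 0 -0.05; 0 0 0 0 0 -0.05")

```text
clock: 31.83
ee_pos: [0.6087, 0.1367, 0.1135]
tcp_rot: [0.701, -3.061, 0.007]
contact_force: [1.7, -0.9, -0.1]
grip_width: 0.0086
```

```bash
python3 -c "
from h import *
st()"
```

```text
t31.83 jaw 115.79 pos [608.7 136.7 113.5] Tq [-0.106 -0.352  0.129] F [ 1.7 -0.9 -0.1] q7 1.884 tau7 -0.415 w 8.6 tilt [-0.  -0.3]
```

arm_command(motion="0 0 0 0 0 -0.025; 0 0 0 0 0 -0.05; 0 0 0 0 0 -0.05")

```text
clock: 32.08
ee_pos: [0.6087, 0.1367, 0.1134]
tcp_rot: [0.621, -3.078, 0.007]
contact_force: [1.8, -1.2, -0.1]
grip_width: 0.0087
```

```bash
python3 -c "
from h import *
st()"
```

```text
t32.08 jaw 112.81 pos [608.7 136.7 113.4] Tq [-0.103 -0.293  0.158] F [ 1.8 -1.2 -0.1] q7 1.840 tau7 -0.434 w 8.7 tilt [-0.  -0.3]
```

arm_command(motion="0 0 0 0 0 -0.025; 0 0 0 0 0 -0.05; 0 0 0 0 0 -0.05")

```text
clock: 32.33
ee_pos: [0.6087, 0.1367, 0.1135]
tcp_rot: [0.541, -3.093, 0.007]
contact_force: [0.6, 0.3, 0.7]
grip_width: 0.0087
```

```bash
python3 -c "
from h import *
st()"
```

```text
t32.33 jaw 109.83 pos [608.7 136.7 113.5] Tq [-0.135 -0.311  0.154] F [0.6 0.3 0.7] q7 1.796 tau7 -0.437 w 8.7 tilt [-0.  -0.3]
```

arm_command(motion="0 0 0 0 0 -0.025; 0 0 0 0 0 -0.05; 0 0 0 0 0 -0.05")

```text
clock: 32.58
ee_pos: [0.6088, 0.1367, 0.1135]
tcp_rot: [0.46, -3.106, 0.007]
contact_force: [1.4, -0.4, -0.4]
grip_width: 0.0086
```

```bash
python3 -c "
from h import *
st()"
```

```text
t32.58 jaw 106.84 pos [608.8 136.7 113.5] Tq [-0.169 -0.362  0.176] F [ 1.4 -0.4 -0.4] q7 1.752 tau7 -0.438 w 8.6 tilt [-0.  -0.3]
```

Screw 3 bit at jaw 119.3°. With about 3.7° of wind-up, the target jaw is about 25.8°.

arm_command(motion="0 0 0 0 0 -0.08; 0 0 0 0 0 -0.16; 0 0 0 0 0 -0.24; 0 0 0 0 0 -0.32; 0 0 0 0 0 -0.4; 0 0 0 0 0 -0.48; 0 0 0 0 0 -0.56; 0 0 0 0 0 -0.6")

```text
clock: 33.25
ee_pos: [0.6089, 0.1363, 0.1135]
tcp_rot: [-0.485, -3.102, 0.007]
contact_force: [1.6, -1.5, -0.2]
grip_width: 0.0086
```

```bash
python3 -c "
from h import *
st()"
```

```text
t33.25 jaw 72.22 pos [608.9 136.3 113.5] Tq [-0.418 -0.472  0.232] F [ 1.6 -1.5 -0.2] q7 1.247 tau7 -0.121 w 8.6 tilt [-0.2 -0.2]
```

arm_command(motion="0 0 0 0 0 -0.08; 0 0 0 0 0 -0.16; 0 0 0 0 0 -0.24; 0 0 0 0 0 -0.32; 0 0 0 0 0 -0.4; 0 0 0 0 0 -0.48; 0 0 0 0 0 -0.56; 0 0 0 0 0 -0.6")

```text
clock: 33.92
ee_pos: [0.6087, 0.1358, 0.1135]
tcp_rot: [-1.386, -2.816, 0.007]
contact_force: [1.2, -1.6, 0.4]
grip_width: 0.0091
```

```bash
python3 -c "
from h import *
st()"
```

```text
t33.92 jaw 37.58 pos [608.7 135.8 113.5] Tq [-0.466 -0.201  0.223] F [ 1.2 -1.6  0.4] q7 0.749 tau7 -0.121 w 9.1 tilt [-0.3 -0.1]
```

arm_command(motion="0 0 0 0 0 -0.06; 0 0 0 0 0 -0.12; 0 0 0 0 0 -0.17; 0 0 0 0 0 -0.195; 0 0 0 0 0 -0.205; 0 0 0 0 0 -0.205")

```text
clock: 34.42
ee_pos: [0.6086, 0.1357, 0.1135]
tcp_rot: [-1.666, -2.659, 0.006]
contact_force: [-0.2, -2.0, 0.9]
grip_width: 0.0089
```

```bash
python3 -c "
from h import *
st()"
```

```text
t34.42 jaw 25.85 pos [608.6 135.7 113.5] Tq [-0.451 -0.144  0.184] F [-0.2 -2.   0.9] q7 0.582 tau7 -0.316 w 8.9 tilt [-0.3 -0.1]
```

Now release, rise, and check all three bars.

arm_command(motion="0 0 0 0 0 0; 0 0 0 0 0 0; 0 0 0 0 0 0; 0 0 0 0 0 0; 0 0 0.02 0 0 0; 0 0 0.04 0 0 0; 0 0 0.055 0 0 0; 0 0 0.055 0 0 0", grip=40)

```text
clock: 35.08
ee_pos: [0.6105, 0.1359, 0.1714]
tcp_rot: [-1.668, -2.661, 0.0]
contact_force: [0.9, -0.9, -0.6]
grip_width: 0.0351
```

```bash
python3 - <<'E'
from h import *
st(); w=camera_info("wrist"); im=capture("wrist"); np.save("w13.npy",w["T"]); cv2.imwrite("pics/w13.png",im)
c=proj(w,np.array([[.6085,.137,.12]]))[0].astype(int); print(c)
cv2.imwrite("pics/w13c.png",cv2.resize(im[c[1]-50:c[1]+50,c[0]-50:c[0]+50],(600,600),interpolation=2))
E
```

```text
t35.08 jaw 25.85 pos [610.5 135.9 171.4] Tq [-0.066 -0.021 -0.002] F [ 0.9 -0.9 -0.6] q7 0.539 tau7 -0.160 w 35.1 tilt [-0.1  0. ]
[254 213]
```

View pics/w13c.png

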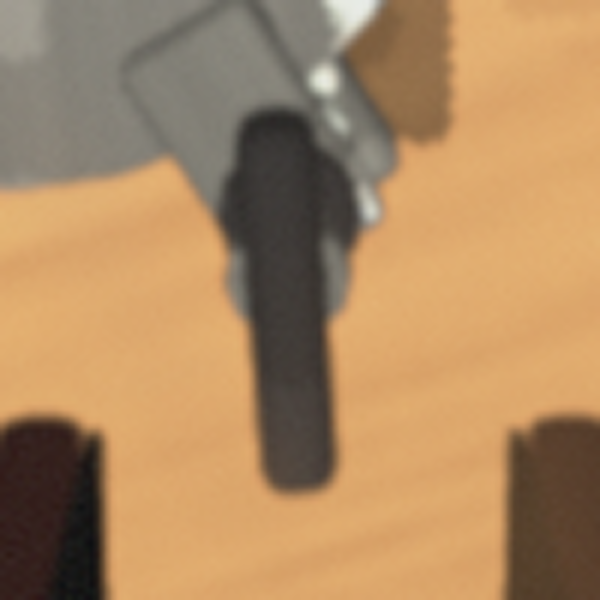

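View pics/w13.png

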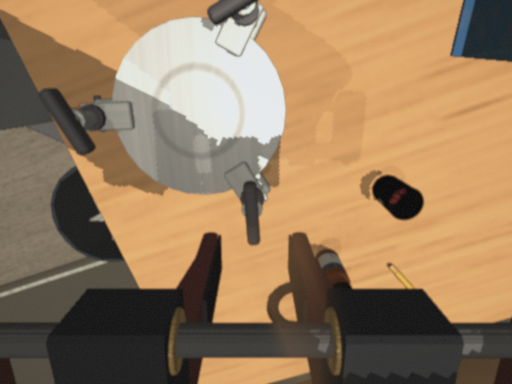

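```bash
python3 - <<'E'
from h import *
w=camera_info("wrist"); w["T"]=np.load("w13.npy")
f=lambda c:(204+(c[0]+.5)/6-.5,163+(c[1]+.5)/6-.5)
a,b=[ray(w,f(c),.122) for c in [(278.5,150),(299.5,450)]]; d=b-a; print(np.degrees(np.arctan2(d[1],d[0]))%180)
E
```

```text
119.49537071762319
```

Bar 3 stands at 119.5°, about 90° past its bite. I'll back off and check the whole scene.

arm_command(motion="0 0 0.03 0 0 0; 0 0 0.06 0 0 0; 0 0 0.09 0 0 0; 0 0 0.11 0 0 0; 0 0 0.12 0 0 0; 0 0 0.12 0 0 0; 0 0 0.12 0 0 0")

```text
clock: 35.72
ee_pos: [0.609, 0.1363, 0.2883]
tcp_rot: [-1.665, -2.66, 0.004]
contact_force: [-1.2, -0.2, 0.4]
grip_width: 0.0351
```

```bash
python3 - <<'E'
from h import *
st(); a=capture("scene"); b=capture("side")
cv2.imwrite("pics/end.png",np.hstack([a[120:330,80:440],b[130:340,160:400]]))
cv2.imwrite("pics/end0.png",np.hstack([cv2.imread("pics/scene0.png")[120:330,80:440],cv2.imread("pics/side0.png")[130:340,160:400]]))
E
```

```text
t35.72 jaw 25.90 pos [609.  136.3 288.3] Tq [-0.04   0.025 -0.026] F [-1.2 -0.2  0.4] q7 0.459 tau7 -0.020 w 35.1 tilt [-0.2 -0. ]
```

View pics/end.png

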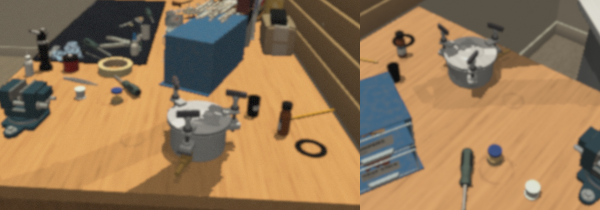

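View pics/end0.png

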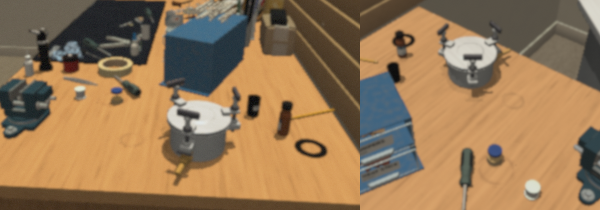

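The before and after pictures show the jar, bottle, can and screwdriver at the same pixels, with only the bars turned. The gripper is clear of everything, so I'm handing in.

```bash
python3 -c "
from station import *
print(hand_in())"
```

```text
the job is handed in; nothing more can be done
None
```

I drew up all three screws in order (above the cock, then clockwise), finished each before the next, and handed in at about 36 s. I held each bar with 42 N. Each bite showed as a clear rise in wrist-joint torque, and I gave each screw about a quarter turn from there.

| Screw | Estimated turn past the bite | How checked |
|---|---|---|
| 1 | about 88° | worked out from the grip lag; camera estimate about 142–149° against an expected 143° |
| 2 | about 88° | close view from above |
| 3 | about 90° | close view from above |

- **Shortfall on 1 and 2:** the bars lag the jaws by about 4° because the grip gives slightly under load. I only found this after screw 2, so the first two are about 2° short. I left them rather than break the order. Screw 3 was corrected for it. Rougher camera readings of bar 2 ranged from 55° to 63°, against 54.6° from above; that would be a larger shortfall, and I trusted the clear overhead view.
- **First grip on bar 1:** it closed on the ferrule instead of the bar (13 mm opening, not 9). I saw this before turning anything, let go and gripped again higher up.
- **Side force:** it reached about 13 N at the end of screw 2, and stayed at a few newtons on the other two.
- **Last check:** the final pictures show the things around the pot where they were at the start, and the open gripper was well above the pot, touching nothing.

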